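Blow off the brass nuts at the air station

ROBOT

A 7-joint arm with a two-finger parallel gripper is mounted at the origin on a cart in front of the work surface, level with it; the furniture and walls round the work are solid. World frame = base frame: x ahead of the robot, y to its left, z up, the work surface at z = 0. Lengths are in m, angles in rad, forces in N, time in s.
With the tool pointing down it reaches from about 0.4 to 0.85 m from the base axis. Payload 4.5 kg.
Tool frame: the origin (TCP) lies between the finger pads; the fingertips stand 11 mm ahead of it and the grasp point (between the pads) lies 8 mm behind it (r.nose_length is the distance from the TCP to the fingertips, in m); z points along the fingers, y is the line along which they close (so a half turn about z gives the same grasp; the last joint's range is limited). The gripper opens to 88 mm and grips with 3 to 60 N. Pads are 18 mm wide; open, the fingers measure 123 mm over their backs; the gripper's body (75 mm by 187 mm) begins 45 mm behind the grasp point.
Start: joints at [1.295, 0.689, -0.195, 1.565, 0.157, 0.902, -0.215], TCP at [0.191, -0.595, 0.25] pointing down, gripper open.
Joint ranges: [-3.01, 3.01], [-0.46, 2.08], [-1.47, 1.51], [0.13, 2.56], [-1, 4.14], [0.04, 2.09], [-2.66, 2.66]. Speed limits (rad/s): [2.57, 2.57, 3.14, 3.14, 3.14, 3.14, 3.14].

INTERFACE

Orientations are given as a unit quaternion [x, y, z, w].
In Python, from plant import get_state, snapshot, camera_model, r gives the robot as it stands.
- The arm moves only by the shell command python3 -m inch 'ROWS' [FORCE]. ROWS is text: rows parted by semicolons, each of 7 numbers parted by spaces: the opening, from -1 (shut) to 1 (fully open), then the shift along the tool's x, y, z in m, then the turn, a rotation vector about the tool's x, y, z in rad. A call has 1 to 20 rows; each row shifts and turns the commanded pose from where the row before left it, along the tool's axes as they then stand; what a row does not reach is not made up. A row lasts 1/12 s, in which the tool goes at most 41.7 mm and 7.16 degrees, less where a joint would pass 70% of its speed; a pose out of reach is approached as far as the arm can. A call is refused whole if a number of a shift passes 0.0417 or a number of a turn 0.125, either way. A call with a gripper value outside its range is refused whole. The fingers move at their own pace and stop on an object; FORCE is the grip in N (left out, the last holds). Time passes only in rows, so rows that do not move let the fingers close. It gives the time, the measured TCP pose, the force, the opening and the grip force at its end, in the units of the state.
- get_state(): the state, without advancing time (a new reading comes with each control period).
- snapshot(name): name is "scene" or "top" or "wrist"; returns (picture, depth): 420x560x3 uint8, red, green, blue; 420x560 float32, m along the optical axis (not along the pixel's ray), 0 where there is no reading.
- camera_model(name): a dict with "intrinsics" (3x3 intrinsics, pixels), "dist" ([k1, k2, p1, p2, k3] as OpenCV has them; the pictures are not rectified), "view" (4x4, takes a point from world to camera coordinates). Camera axes: x right, y down, z forward; pixel columns grow to the right and rows downward; lengths in m; the calibration is good to about 2 mm. A picture is of the moment at which its call begins: read the wrist's pose just before it. camera_model takes no time and is no camera call; for the wrist camera it gives the pose at the moment of the call.
- r.finish_job(): hands the job in; it is judged then, once.
The state is a dict: "clock": time; "q": joint angles; "qd": joint speeds; "joint_torque": joint torques, N m; "tool_pos": TCP position; "eef_rot": TCP orientation; "contact_force": force on the tool from outside, world axes, zero at the start; "moment": the same for the moment, N m; "opening": opening from 0.0 (shut) to 1.0 (fully open); "finger_force": force on a finger pad.
Only numpy, scipy, OpenCV 4.12 (cv2) and the standard library are available. Lean on these libraries where they do the work, as an engineer would, in place of code of your own. Each camera call takes 0.05 s, during which the arm holds its last target. There are 200 camera calls.

TASK

Put all the brass nuts lying on the table into the basin of the blow-off station, then open the winged air cock fully, hold the black push button fully down for at least four seconds without a break, and let it go. Then shut the cock fully, and last move all the nuts from the basin into the steel parts tray. Do not knock the gauge beside the cock, and leave the tape roll and the eraser where they are.

Things in the scene. Friction and masses are not known exactly. Their poses are not given: they have to be found in the camera images.
- nut_0_mid (a point): brass compression nut, hexagonal with a short neck, 22 mm across the flats and 25 mm across the corners, its hexagon 15 mm high (21 mm with the neck); starts upright on the table. Point on its axis, 8 mm above its underside; z is the nut's axis, x is across flats. Loose, 30 g. May be absent
- nut_1_mid (a point): brass compression nut, hexagonal with a short neck, 19 mm across the flats and 22 mm across the corners, its hexagon 13 mm high (18 mm with the neck); starts upright on the table. Point on its axis, 8 mm above its underside; z is the nut's axis, x is across flats. Loose, 30 g. May be absent
- nut_2_mid (a point): brass compression nut, hexagonal with a short neck, 24 mm across the flats and 27 mm across the corners, its hexagon 17 mm high (23 mm with the neck); starts upright on the table. Point on its axis, 8 mm above its underside; z is the nut's axis, x is across flats. Loose, 30 g. May be absent
- nut_3_mid (a point): brass compression nut, hexagonal with a short neck, 22 mm across the flats and 25 mm across the corners, its hexagon 15 mm high (21 mm with the neck); starts upright on the table. Point on its axis, 8 mm above its underside; z is the nut's axis, x is across flats. Loose, 30 g. May be absent
- nut_0: the same nut 0; origin at the centre of its underside
- nut_1: the same nut 1; origin at the centre of its underside
- nut_2: the same nut 2; origin at the centre of its underside
- nut_3: the same nut 3; origin at the centre of its underside
- blow_station: air blow-off station bolted to the table: grey base plate 166 x 290 mm, 12 mm thick; y along the long side; origin on its underside, 7 mm in +y of its centre. Its +y part carries a steel basin; its -y part a brass valve block (36 x 34 mm, top at z 40 mm) with the winged air cock and a gauge
- basin_floor (a point): centre of the inner floor of the station's open steel basin (16 mm above the table); axes as the station's. Inside 148 mm in x and 152 mm in y, walls 4 mm thick, rims 16 mm above this floor
- air_cock (a joint): winged air cock with an upright axis: 0 rad = shut, wings along the station's x; it opens clockwise seen from above to its stop at 1.5 rad (a quarter turn, wings along the station's y). Friction 0.06 N m, stays where it is left
- cock_grip (a point): middle of the cock's wings, on the axis, 68 mm above the table; it turns with the cock, its x along the wings. Wings 62 mm from tip to tip, 10 mm thick, 20 mm high (10 mm above and below this point); below them only a thin stem (13 mm thick at most) and, 28 mm below this point, the valve block
- gauge: fixed pressure gauge beside the cock, round, 36 mm in diameter, face up, top 70 mm above the table; its origin lies on its axis, 12 mm above the table; the axis is 40 mm in +x and 40 mm in -y (station axes) from the cock's axis, so the tips of the wings pass about 7 mm from it
- button_box: fixed grey plastic box 100 x 80 mm, 45 mm high, with the round button on its top; origin at the centre of its underside
- jog_button (a joint): momentary push button: 0 m = up, 0.007 m = fully down; a spring pushes it back up, about 6 N fully down
- jog_button_top (a point): centre of the top face of the black button (32 mm in diameter); it is pressed straight down
- parts_tray: pressed steel parts tray, fixed, 113 x 172 mm (long side along its y), rim 26 mm above the table, walls 2 mm, floor 2 mm thick; origin at the centre of its underside
- tape_roll: roll of tape 64 mm in diameter, 18 mm high, a bystander; origin at the centre of its underside
- eraser: eraser 21 x 45 x 13 mm, a bystander; origin at the centre of its underside

How it is judged:
On the way, in this order (a step that is already met when the one before it is completed fails the run):
1. all the nuts lie in the basin (x of nut_0_mid in the frame of basin_floor between -0.072 and 0.072 m and y of nut_0_mid in the frame of basin_floor between -0.074 and 0.074 m and z of nut_0_mid in the frame of basin_floor between 0 and 0.024 m and x of nut_1_mid in the frame of basin_floor between -0.072 and 0.072 m and y of nut_1_mid in the frame of basin_floor between -0.074 and 0.074 m and z of nut_1_mid in the frame of basin_floor between 0 and 0.024 m and x of nut_2_mid in the frame of basin_floor between -0.072 and 0.072 m and y of nut_2_mid in the frame of basin_floor between -0.074 and 0.074 m and z of nut_2_mid in the frame of basin_floor between 0 and 0.024 m and x of nut_3_mid in the frame of basin_floor between -0.072 and 0.072 m and y of nut_3_mid in the frame of basin_floor between -0.074 and 0.074 m and z of nut_3_mid in the frame of basin_floor between 0 and 0.024 m and linear speed of each of nut_0, nut_1, nut_2, nut_3 below 0.03 m/s), for 0.3 s.
2. the air cock is opened fully (past 1.35 rad) with the nuts in the basin (value of joint air_cock above 1.35 rad and x of nut_0_mid in the frame of basin_floor between -0.072 and 0.072 m and y of nut_0_mid in the frame of basin_floor between -0.074 and 0.074 m and z of nut_0_mid in the frame of basin_floor between 0 and 0.024 m and x of nut_1_mid in the frame of basin_floor between -0.072 and 0.072 m and y of nut_1_mid in the frame of basin_floor between -0.074 and 0.074 m and z of nut_1_mid in the frame of basin_floor between 0 and 0.024 m and x of nut_2_mid in the frame of basin_floor between -0.072 and 0.072 m and y of nut_2_mid in the frame of basin_floor between -0.074 and 0.074 m and z of nut_2_mid in the frame of basin_floor between 0 and 0.024 m and x of nut_3_mid in the frame of basin_floor between -0.072 and 0.072 m and y of nut_3_mid in the frame of basin_floor between -0.074 and 0.074 m and z of nut_3_mid in the frame of basin_floor between 0 and 0.024 m), for 0.2 s.
3. the button is held down (over 5 mm) for 4 s without a break, the cock open and the nuts in the basin (value of joint jog_button above 0.005 m and value of joint air_cock above 1.3 rad and x of nut_0_mid in the frame of basin_floor between -0.072 and 0.072 m and y of nut_0_mid in the frame of basin_floor between -0.074 and 0.074 m and z of nut_0_mid in the frame of basin_floor between 0 and 0.024 m and x of nut_1_mid in the frame of basin_floor between -0.072 and 0.072 m and y of nut_1_mid in the frame of basin_floor between -0.074 and 0.074 m and z of nut_1_mid in the frame of basin_floor between 0 and 0.024 m and x of nut_2_mid in the frame of basin_floor between -0.072 and 0.072 m and y of nut_2_mid in the frame of basin_floor between -0.074 and 0.074 m and z of nut_2_mid in the frame of basin_floor between 0 and 0.024 m and x of nut_3_mid in the frame of basin_floor between -0.072 and 0.072 m and y of nut_3_mid in the frame of basin_floor between -0.074 and 0.074 m and z of nut_3_mid in the frame of basin_floor between 0 and 0.024 m), for 4 s.
4. the button is let go (value of joint jog_button below 0.002 m), for 0.2 s.
5. the air cock is shut again (under 0.15 rad), the nuts still in the basin (value of joint air_cock below 0.15 rad and x of nut_0_mid in the frame of basin_floor between -0.072 and 0.072 m and y of nut_0_mid in the frame of basin_floor between -0.074 and 0.074 m and z of nut_0_mid in the frame of basin_floor between 0 and 0.024 m and x of nut_1_mid in the frame of basin_floor between -0.072 and 0.072 m and y of nut_1_mid in the frame of basin_floor between -0.074 and 0.074 m and z of nut_1_mid in the frame of basin_floor between 0 and 0.024 m and x of nut_2_mid in the frame of basin_floor between -0.072 and 0.072 m and y of nut_2_mid in the frame of basin_floor between -0.074 and 0.074 m and z of nut_2_mid in the frame of basin_floor between 0 and 0.024 m and x of nut_3_mid in the frame of basin_floor between -0.072 and 0.072 m and y of nut_3_mid in the frame of basin_floor between -0.074 and 0.074 m and z of nut_3_mid in the frame of basin_floor between 0 and 0.024 m), for 0.2 s.
At the end, for the whole second after the job is handed in: every nut lies at rest inside the parts tray (its mid point within 52 x 82 mm of the tray's centre and under 26 mm above the tray's underside), the cock is shut (under 0.15 rad) and the button up (under 2 mm) (x of nut_0_mid in the frame of parts_tray between -0.052 and 0.052 m and y of nut_0_mid in the frame of parts_tray between -0.082 and 0.082 m and z of nut_0_mid in the frame of parts_tray between 0 and 0.026 m and x of nut_1_mid in the frame of parts_tray between -0.052 and 0.052 m and y of nut_1_mid in the frame of parts_tray between -0.082 and 0.082 m and z of nut_1_mid in the frame of parts_tray between 0 and 0.026 m and x of nut_2_mid in the frame of parts_tray between -0.052 and 0.052 m and y of nut_2_mid in the frame of parts_tray between -0.082 and 0.082 m and z of nut_2_mid in the frame of parts_tray between 0 and 0.026 m and x of nut_3_mid in the frame of parts_tray between -0.052 and 0.052 m and y of nut_3_mid in the frame of parts_tray between -0.082 and 0.082 m and z of nut_3_mid in the frame of parts_tray between 0 and 0.026 m and linear speed of each of nut_0, nut_1, nut_2, nut_3 below 0.03 m/s and value of joint air_cock below 0.15 rad and value of joint jog_button below 0.002 m); the robot touches nothing.
It fails at once if the gauge is knocked (over 8 N) (contact force between gauge and anything else above 8 N).
It fails at once if the tape roll or the eraser is moved over 30 mm (distance of any of tape_roll, eraser from where it was at the start of the episode above 0.03 m).
Of nut_0, nut_1, nut_2, nut_3 only 2 to 4 are there at a start; the rules pass over those that are not, and their reading is None.
At some moment in a run one of nut_0, nut_1, nut_2, nut_3 may be knocked a few centimetres aside while the robot is not near it.
Once in a run the grip may slacken for a moment while it holds something.
It also fails if it takes over 210 s, if anything falls off the work surface, if the arm or the gripper's body presses on something with over 40 N, if the wrist force passes 120 N, or if a joint passes its speed limit or range.

## Working session

There is one attempt and no reset: what is moved stays moved. The work goes in short steps, Python scripts to look and compute and a shell command to move; the robot and the scene stay as the last step left them, time stands still between calls to the robot, and variables do not carry over. Pictures are saved under pics/ and viewed, at most 14 in all, crops included, and the job is handed in when it is done.

```bash
mkdir -p pics; ls; python3 - <<'E'
from plant import *
import cv2
s=get_state();print(s)
for n in("scene","top"):
    p,d=snapshot(n);cv2.imwrite(f"pics/{n}0.png",p[:,:,::-1]);
    import numpy as np;np.savez(f"pics/{n}0.npz",p=p,d=d)
    m=camera_model(n);print(m)
E
```

```text
pics
{'clock': 0.0, 'q': array([ 1.29480869,  0.68998846, -0.1945402 ,  1.56634011,  0.1572778 ,
        0.9025083 , -0.21505264]), 'qd': array([ 6.21727226e-04, -1.11151920e-03,  1.58720927e-05,  2.80669379e-04,
       -2.90571965e-04,  4.03501745e-04,  4.20597381e-04]), 'joint_torque': array([ 7.69640155e-04, -5.27569056e+01, -1.26663577e+00, -1.53431672e+01,
       -5.25869394e-02,  6.45243490e-03,  2.02155120e-04]), 'tool_pos': array([ 0.19031904, -0.59467004,  0.24890894]), 'eef_rot': array([ 9.88016865e-01,  1.54343175e-01, -1.92978906e-04, -9.06362229e-04]), 'contact_force': array([-0.38979941,  0.61190039,  0.29183303]), 'moment': array([-0.03766937,  0.02589918,  0.01854308]), 'finger_force': 0.0, 'opening': 0.9993731437647067}
{'intrinsics': array([[403.22799891,   0.        , 284.23872172],
       [  0.        , 403.22799891, 212.8460562 ],
       [  0.        ,   0.        ,   1.        ]]), 'dist': array([-0.02909484,  0.        ,  0.        ,  0.        ,  0.        ]), 'view': array([[-0.56280417, -0.82658365,  0.00330565,  0.27832111],
       [-0.62011354,  0.41957183, -0.66288663,  0.35277803],
       [ 0.54654429, -0.37512524, -0.74871249,  0.71921548],
       [ 0.        ,  0.        ,  0.        ,  1.        ]])}
{'intrinsics': array([[467.89147305,   0.        , 275.1830496 ],
       [  0.        , 467.89147305, 207.70889311],
       [  0.        ,   0.        ,   1.        ]]), 'dist': array([-0.1611768,  0.       ,  0.       ,  0.       ,  0.       ]), 'view': array([[ 0.00906731, -0.99992965,  0.00764702, -0.01396961],
       [-0.99269143, -0.00992146, -0.12027176,  0.52404692],
       [ 0.12033917, -0.00650059, -0.99271155,  1.21966648],
       [ 0.        ,  0.        ,  0.        ,  1.        ]])}
```

View pics/top0.png

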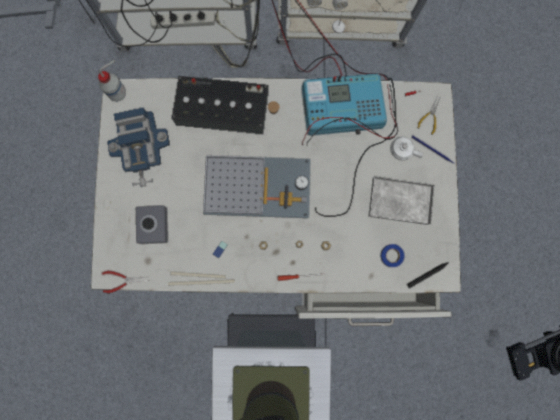

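View pics/scene0.png

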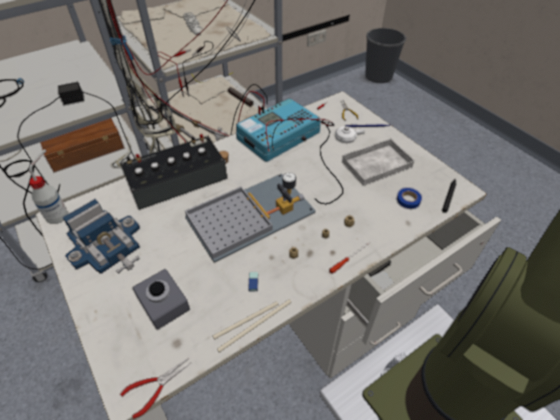

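Top view: three nuts at about (263,245), (299,244), (326,245); station centred at (257,187) with the basin to its left, cock (286,199), gauge (301,183), button (149,224), tray (401,200), tape (392,255), eraser (220,249). A brown round thing at (273,107) needs checking.

```bash
cat > h.py <<'E'
import numpy as np, cv2
from plant import get_state, snapshot, camera_model, r
from scipy.spatial.transform import Rotation as R
def ray(m,uv):
    n=cv2.undistortPoints(np.array(uv,float).reshape(-1,1,2),m['intrinsics'],np.array(m['dist'])).reshape(-1,2)
    V=m['view'];Rc=V[:3,:3];c=-Rc.T@V[:3,3]
    return c,np.c_[n,np.ones(len(n))]@Rc
def plane(m,uv,z):
    c,d=ray(m,uv);return c+d*((z-c[2])/d[:,2])[:,None]
def depthpt(m,uv,d):
    c,q=ray(m,uv);return c+q*np.array(d).reshape(-1,1)
def proj(m,P):
    V=m['view'];return cv2.projectPoints(np.array(P,float).reshape(-1,1,3),cv2.Rodrigues(V[:3,:3])[0],V[:3,3],m['intrinsics'],np.array(m['dist']))[0].reshape(-1,2)
def brass(p):
    h=cv2.cvtColor(p,cv2.COLOR_RGB2HSV);return cv2.inRange(h,(10,75,50),(28,255,255))
def blobs(mask,lo=20):
    n,l,s,c=cv2.connectedComponentsWithStats(mask)
    return [(c[i],s[i],(l==i)) for i in range(1,n) if s[i,4]>=lo]
E
python3 - <<'E'
from h import *
np.set_printoptions(precision=4,suppress=True)
for n in("top","scene"):
    z=np.load(f"pics/{n}0.npz");p,d=z['p'],z['d'];m=camera_model(n)
    for c,s,l in blobs(brass(p)):
        P=plane(m,c,.01)[0]; dz=depthpt(m,c,[np.median(d[l])])[0]
        if -.1<P[0]<1: print(n,c,s[2:],P,dz)
m=camera_model("top");z=np.load("pics/top0.npz");d=z['d'];p=z['p']
for nm,uv,h in[("button",(148.5,224),.055),("cock",(286,199),.078),("gauge",(301.5,183),.07),("tape",(392,255),.018),("eraser",(220,249),.013),("tray",(401,200.5),.026),("brown",(273,107),.01)]:
    print(nm,plane(m,uv,h)[0],depthpt(m,uv,[d[int(uv[1]),int(uv[0])]])[0], p[int(uv[1]),int(uv[0])])
def corners(uvs,h): print(plane(m,uvs,h))
corners([(205,157),(309,158),(309,217),(204,214)],.012)
corners([(374,178),(434,183),(430,223),(370,217)],.026)
c=cv2.resize(p[120:270,130:440][:, :],None,fx=2.58,fy=2.58,interpolation=cv2.INTER_CUBIC);cv2.imwrite("pics/c1.png",c[:,:,::-1])
E
```

```text
top [273.1905 106.7857] [10 11 84] [ 0.813  -0.0009  0.01  ] [ 0.8071 -0.0009  0.0269]
top [422.3415 119.2195] [12 15 41] [ 0.7858 -0.4275  0.01  ] [ 0.7864 -0.4281  0.0081]
top [434.0541 124.8919] [ 4 18 37] [ 0.77   -0.4615  0.01  ] [ 0.7705 -0.4621  0.0083]
top [265.3333 185.9231] [  5  36 117] [0.5866 0.0184 0.01  ] [0.5836 0.0181 0.0278]
top [281.5634 198.3803] [ 7 14 71] [ 0.5526 -0.0263  0.01  ] [ 0.5485 -0.0257  0.0388]
top [291.8041 198.9278] [14 14 97] [ 0.5514 -0.0543  0.01  ] [ 0.5475 -0.0531  0.0376]
top [531.4091 364.1818] [ 6  5 22] [ 0.0865 -0.7408  0.01  ] [ 0.1601 -0.5511  0.3341]
scene [223.9661 155.1186] [ 9 11 59] [ 0.8199 -0.0108  0.01  ] [ 0.8013 -0.0027  0.0269]
scene [258.9896 205.4271] [22 25 96] [0.5954 0.0097 0.01  ] [0.5797 0.0184 0.0295]
scene [410. 194.] [12  6 27] [ 0.4069 -0.3424  0.01  ] [ 0.4073 -0.343   0.0093]
scene [285.413  204.1215] [ 24  18 247] [ 0.5612 -0.049   0.01  ] [ 0.5418 -0.0356  0.0355]
scene [348.8095 220.9206] [ 8 10 63] [ 0.4262 -0.1473  0.01  ] [ 0.4219 -0.1425  0.0173]
scene [324.9667 233.1   ] [ 5  7 30] [ 0.4289 -0.0744  0.01 
[... 197 characters left out ...]
tton [0.4747 0.3252 0.055 ] [0.4735 0.3214 0.0695] [46 48 47]
cock [ 0.5415 -0.0364  0.078 ] [ 0.5423 -0.0366  0.0723] [68 68 65]
gauge [ 0.5852 -0.0769  0.07  ] [ 0.5857 -0.077   0.0675] [173 179 178]
tape [ 0.4    -0.3266  0.018 ] [ 0.4003 -0.3306  0.0027] [155 155 152]
eraser [0.4129 0.1385 0.013 ] [0.4131 0.1392 0.0066] [ 61  75 108]
tray [ 0.5481 -0.3523  0.026 ] [ 0.5515 -0.3591  0.0019] [152 151 151]
brown [ 0.8124 -0.0004  0.01  ] [ 0.8073 -0.0004  0.0245] [129 101  77]
[[ 0.6659  0.1863  0.012 ]
 [ 0.6657 -0.1012  0.012 ]
 [ 0.5021 -0.1011  0.012 ]
 [ 0.5074  0.1843  0.012 ]]
[[ 0.6094 -0.2784  0.026 ]
 [ 0.5981 -0.4477  0.026 ]
 [ 0.487  -0.4326  0.026 ]
 [ 0.5021 -0.2655  0.026 ]]
```

View pics/c1.png

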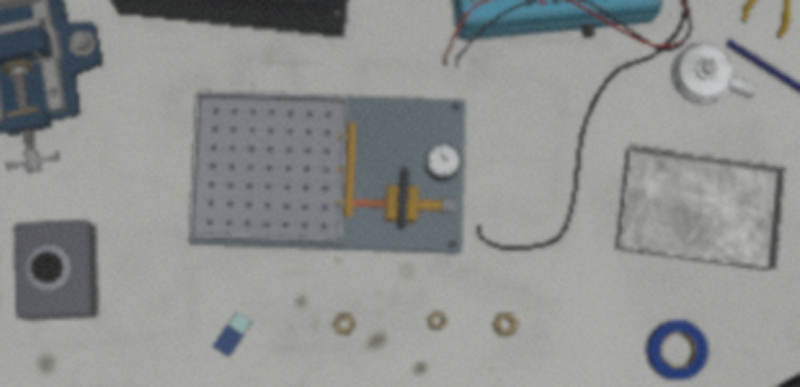

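Three nuts: left (0.421,0.026), small middle one (0.426,-0.071), right (0.422,-0.142). Station is about axis-aligned, basin centre ≈(0.584,0.105). The brown thing is solid-looking and 27 mm tall, so it's probably clutter. I'll check it later with the wrist camera.

```bash
python3 -m inch '1 0 0 0 0 0 0.103;1 0 0 0 0 0 0.103;1 0 0 0 0 0 0.104;0 0.0178 -0.0348 0.005 0 0 0;0 0.0178 -0.0348 0.005 0 0 0;0 0.0178 -0.0348 0.005 0 0 0;0 0.0178 -0.0348 0.005 0 0 0;0 0.0178 -0.0348 0.005 0 0 0;0 0.0178 -0.0348 0.005 0 0 0;0 0.0178 -0.0348 0.005 0 0 0;0 0.0178 -0.0348 0.005 0 0 0;0 0.0178 -0.0348 0.005 0 0 0;0 0.0178 -0.0348 0.005 0 0 0;0 0.0178 -0.0348 0.005 0 0 0;0 0.0178 -0.0348 0.005 0 0 0;0 0.0178 -0.0348 0.005 0 0 0;0 0 0 0 0 0 0;0 0 0 0 0 0 0'
cat >> h.py <<'E'
def tcp():
    s=get_state();Rm=R.from_quat(s['eef_rot']);return np.array(s['tool_pos']),Rm
def shift(P,z=None):
    t,Rm=tcp();P=np.array(P,float);
    return Rm.inv().apply(P-t)
def wrist(name,view=True):
    t,Rm=tcp();m=camera_model("wrist");p,d=snapshot("wrist");cv2.imwrite(f"pics/{name}.png",p[:,:,::-1]);return m,p,d
def show():
    t,Rm=tcp();X=Rm.as_matrix()
    print("tcp",t,"yaw",np.arctan2(X[1,0],X[0,0]),"tilt",X[:2,2])
E
python3 - <<'E'
from h import *
np.set_printoptions(precision=4,suppress=True)
show();m,p,d=wrist("w1")
for c,s,l in blobs(brass(p),60):
    print(c,s,plane(m,c,.017)[0],depthpt(m,c,[np.percentile(d[l],20)])[0])
E
```

```text
clock: 1.6
tool_pos: [0.423, -0.1402, 0.1843]
eef_rot: [1.0, 0.003, -0.0, -0.001]
contact_force: [-0.5, -0.7, 0.0]
opening: 0.504
finger_force: 0.0
tcp [ 0.423  -0.1402  0.1843] yaw 0.0064737382440578925 tilt [-0.0004  0.001 ]
[98.0677 38.016 ] [  83    0   47   71 1123] [0.5654 0.0209 0.017 ] [0.5619 0.0124 0.0329]
[169.0755  53.2132] [ 145   28   60   50 1881] [ 0.553  -0.0418  0.017 ] [ 0.5483 -0.0503  0.0432]
[163.6818 326.3457] [155 296  24  61 729] [ 0.2603 -0.0073  0.017 ] [ 0.4499 -0.1121  0.2568]
[390.1406 326.4841] [377 296  23  61 690] [ 0.2621 -0.2757  0.017 ] [ 0.4503 -0.1674  0.2568]
[350.7546 378.7359] [ 150  369  358   16 3476] [ 0.1831 -0.2354  0.017 ] [ 0.4421 -0.1567  0.2645]
```

View pics/w1.png

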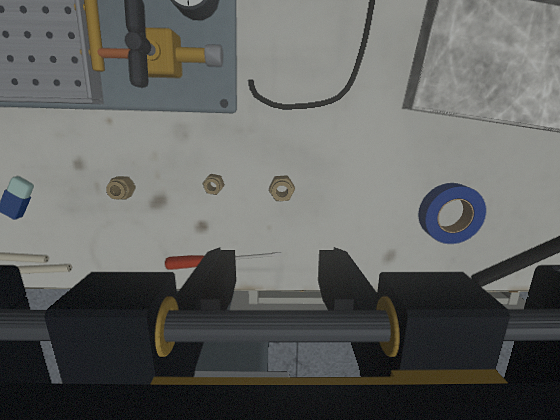

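Wrist view: nuts at (121,187), (213,184), (282,188), tape roll (452,213), eraser (16,197). My brass mask is too strict here, so I'll loosen it and check the hexagon angles.

```bash
cat >> h.py <<'E'
def nuts(m,p,d,zlo,zhi,zt=None):
    """loose brass blobs whose depth puts them between zlo and zhi: footprint centre, size"""
    h=cv2.cvtColor(cv2.GaussianBlur(p,(3,3),0),cv2.COLOR_RGB2HSV)
    k=cv2.inRange(h,(6,45,30),(30,255,255));k=cv2.morphologyEx(k,cv2.MORPH_CLOSE,np.ones((5,5)))
    out=[]
    for c,s,l in blobs(k,80):
        if s[2]>80 or s[3]>80: continue
        ys,xs=np.where(l); dd=d[l]; ok=dd>0
        P=depthpt(m,np.c_[xs,ys][ok],dd[ok]); z=np.percentile(P[:,2],85)
        if not zlo<z<zhi: continue
        lo,hi=np.percentile(P,3,axis=0),np.percentile(P,97,axis=0)
        T=P[P[:,2]>z-.004]
        out.append((c,(lo+hi)[:2]/2,T[:,:2].mean(0),z,(hi-lo)[:2]))
    return out
E
python3 - <<'E'
from h import *
np.set_printoptions(precision=4,suppress=True)
m,p,d=wrist("w1b")
for o in nuts(m,p,d,.005,.03): print(*o, shift([*o[2],.18]))
c=cv2.resize(p[165:210,100:310],None,fx=3.8,fy=3.8,interpolation=cv2.INTER_CUBIC);cv2.imwrite("pics/c2.png",c[:,:,::-1])
E
```

```text
[94.9918 38.2251] [0.5648 0.0094] [0.5625 0.0152] 0.02848529149217301 [0.0505 0.0309] [ 0.1409 -0.159   0.0044]
[210.6918 183.1712] [ 0.4318 -0.0747] [ 0.4312 -0.074 ] 0.018004822125642802 [0.016  0.0156] [ 0.0097 -0.0697  0.0046]
[279.3017 187.1022] [ 0.4289 -0.1452] [ 0.4275 -0.1446] 0.02296604861478338 [0.0204 0.0213] [0.0061 0.001  0.0046]
[117.7451 187.413 ] [0.4275 0.0214] [0.427  0.0229] 0.020682254094668853 [0.0196 0.0186] [ 0.0054 -0.1666  0.0045]
[459.5703 216.687 ] [ 0.3996 -0.3342] [ 0.3972 -0.3383] 0.016895970698950876 [0.0324 0.0225] [-0.024   0.1947  0.0048]
```

View pics/c2.png

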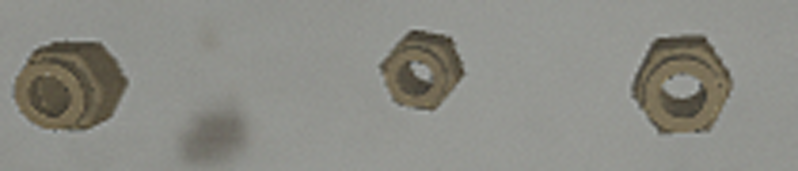

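The view confirms hexagon corners along y, so a 30° yaw is needed. Heights of 23, 18 and 21 mm match nut 2, nut 1 and nut 0 or 3.

```bash
python3 - <<'E'
from h import *
np.set_printoptions(precision=4,suppress=True)
print(get_state()['q'])
m=camera_model("wrist")
for uv,z in[((279.7,186.8),.023),((209.2,184.2),.018),((113.2,189.2),.021)]: print(plane(m,uv,z)[0])
E
python3 -m inch '0 0 0 0 0 0 -0.105;0 0 0 0 0 0 -0.105;0 0 0 0 0 0 -0.105;0 0 0 0 0 0 -0.105;0 0 0 0 0 0 -0.105;0 0 0 0 0 0 0'
python3 -c "
from h import *
show();print(get_state()['q'][6])"
```

```text
[ 0.2206  0.582   0.0058  2.1625 -0.0061  0.3979 -1.3408]
[ 0.4299 -0.1468  0.023 ]
[ 0.4315 -0.0755  0.018 ]
[0.4271 0.0214 0.021 ]
clock: 2.2
tool_pos: [0.4209, -0.1452, 0.1848]
eef_rot: [0.966, 0.258, -0.0, 0.0]
contact_force: [-0.1, 0.1, 0.5]
opening: 0.5
finger_force: 0.0
tcp [ 0.42094362 -0.14522403  0.18484548] yaw 0.5228232788186713 tilt [-0.00036924 -0.00061665]
-1.0182770413667386
```

```bash
python3 -m inch '0 0.0014 0.001 0.02 0 0 0;0 0.0014 0.001 0.02 0 0 0;0 0.0014 0.001 0.02 0 0 0;0 0.0014 0.001 0.02 0 0 0;0 0 0 0 0 0 0;0 0 0 0 0 0 0;0 0 0 0 0 0 0'
python3 - <<'E'
from h import *
np.set_printoptions(precision=4,suppress=True)
show();m,p,d=wrist("w2");show()
for o in nuts(m,p,d,.005,.03): print(*o, shift([*o[2],.1]))
E
```

```text
clock: 2.78
tool_pos: [0.4287, -0.1445, 0.1054]
eef_rot: [0.966, 0.258, 0.0, 0.0]
contact_force: [-0.1, 0.0, 0.8]
opening: 0.501
finger_force: 0.0
tcp [ 0.4287 -0.1445  0.1054] yaw 0.5219303214906101 tilt [ 0.0002 -0.0008]
tcp [ 0.429  -0.1444  0.1057] yaw 0.5225809046167 tilt [ 0.0013 -0.0008]
[ 73.4912 107.809 ] [0.4278 0.0216] [0.4272 0.0231] 0.020536730078136216 [0.0191 0.0191] [ 0.082  -0.1461  0.0056]
[197.9017 168.974 ] [ 0.4323 -0.0743] [ 0.4314 -0.0735] 0.01804573124636249 [0.0159 0.0163] [ 0.0374 -0.0602  0.0057]
[276.2626 217.596 ] [ 0.4291 -0.1437] [ 0.428  -0.1443] 0.022884680936277685 [0.0203 0.0207] [-0.0009 -0.0007  0.0057]
```

View pics/w2.png

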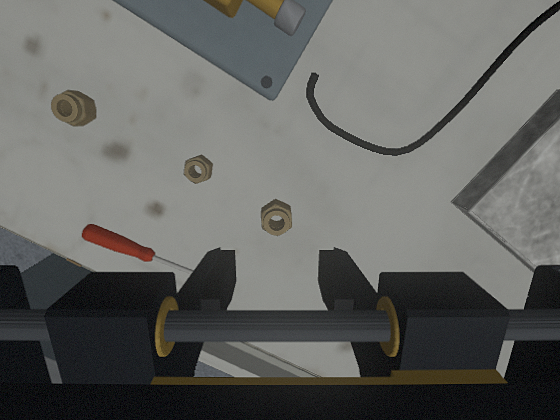

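The nut at (277,217) sits between the fingers (midpoint column 277), with its flats facing the pads. Go down and grip.

```bash
python3 -m inch '0 -0.001 -0.0005 0.03 0 0 0;0 0 0 0.03 0 0 0;0 0 0 0.02 0 0 0;0 0 0 0.011 0 0 0;0 0 0 0 0 0 0;0 0 0 0 0 0 0;-1 0 0 0 0 0 0;-1 0 0 0 0 0 0;-1 0 0 0 0 0 0;-1 0 0 0 0 0 0;-1 0 0 0 0 0 0;-1 0 0 -0.02 0 0 0;-1 0 0 -0.02 0 0 0;-1 0 0 -0.02 0 0 0;-1 0 0 0 0 0 0' 25
python3 -c "
from h import *
show();print(shift([.55,.07,.11]),shift([.55,.135,.11]))"
```

```text
clock: 4.08
tool_pos: [0.432, -0.1455, 0.0952]
eef_rot: [0.966, 0.259, -0.001, -0.001]
contact_force: [-0.0, 0.5, 0.1]
opening: 0.003
finger_force: 0.0
tcp [ 0.4319538  -0.14546602  0.09516898] yaw 0.5241680545292345 tilt [-0.00277544  0.00058199]
[ 0.21000483 -0.12748508 -0.01503319] [ 0.2425368  -0.18375825 -0.01499536]
```

```bash
python3 -m inch '0 0 0 0 0 0 0;0 0 0 0 0 0 0;0 0 0 0 0 0 0;0 0 0 0 0 0 0'; python3 - <<'E'
from h import *
np.set_printoptions(precision=4,suppress=True)
show();m,p,d=wrist("w3")
for o in nuts(m,p,d,.005,.03): print(*o, shift([*o[2],.1]))
E
```

```text
clock: 4.42
tool_pos: [0.4303, -0.1448, 0.0917]
eef_rot: [0.966, 0.26, -0.004, -0.002]
contact_force: [-0.3, 0.2, 0.4]
opening: 0.28
finger_force: 0.0
tcp [ 0.4303 -0.1448  0.0917] yaw 0.525312229728086 tilt [-0.0089  0.0015]
[ 60.6493 107.6114] [0.4278 0.0215] [0.4271 0.0233] 0.020621898650404515 [0.0192 0.0187] [ 0.0814 -0.1471 -0.0079]
[192.5836 172.8891] [ 0.4323 -0.0743] [ 0.4314 -0.0735] 0.017996228394292456 [0.0157 0.0163] [ 0.0366 -0.0612 -0.0081]
[275.3384 224.2993] [ 0.4292 -0.1435] [ 0.428  -0.1443] 0.02285920682444951 [0.0201 0.0207] [-0.0019 -0.0017 -0.0082]
[ 89.7293 249.9699] [ 0.3381 -0.0313] [ 0.3377 -0.0311] 0.014458803086599675 [0.0084 0.0313] [-0.0232 -0.1448 -0.0072]
[463.0611 353.1603] [ 0.4081 -0.3397] [ 0.4091 -0.339 ] 0.017829291793820687 [0.0196 0.012 ] [-0.1159  0.1573 -0.0083]
```

View pics/w3.png

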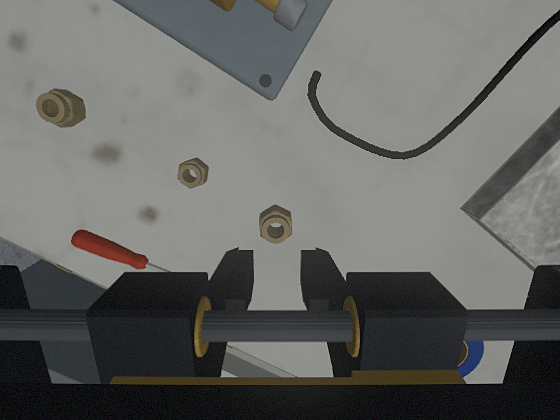

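The nut at (275,224) hasn't moved, so the tool never got low enough. I'll descend in steps and watch the joints.

```bash
for i in 1 2; do python3 -m inch '0 0 0 0.015 0 0 0;0 0 0 0.015 0 0 0;0 0 0 0 0 0 0;0 0 0 0 0 0 0;0 0 0 0 0 0 0'|grep -E 'pos|force'
python3 -c "
from h import *
show();s=get_state();print(s['q'],s['joint_torque'])"; done
```

```text
tool_pos: [0.4305, -0.1448, 0.0627]
contact_force: [1.0, 0.1, -0.8]
finger_force: 0.0
tcp [ 0.43049391 -0.14482657  0.06265361] yaw 0.5253084385647045 tilt [-0.00765037  0.00123677]
[ 0.28823025  0.84293279 -0.10640497  2.19810653  0.62481256  0.13672849
 -1.44919795] [-2.12501306e-01 -4.53020883e+01  1.71876219e-01 -2.00652480e+00
 -1.58422805e-03 -4.72963240e-02  8.63775640e-04]
tool_pos: [0.4308, -0.1449, 0.0333]
contact_force: [0.1, -0.7, 0.5]
finger_force: 0.0
tcp [ 0.43079335 -0.14494308  0.03331631] yaw 0.524853278007253 tilt [-0.00587897  0.00133027]
[ 0.24585842  0.90782265 -0.03692035  2.20407953  0.67934721  0.04632645
 -1.50182124] [-1.77162364e-01 -4.63631380e+01  1.03769369e+00 -5.85261751e-01
  5.30808029e-03 -4.36017942e-02  1.12650749e-03]
```

q6 runs into its lower limit (0.04) this close to the base. I'll turn the gripper to yaw −30°, which is still across the flats and close to tangential, and tilt the fingertips about 9° toward the base to buy wrist range.

```bash
cat >> h.py <<'E'
def go(P,yaw,tilt=0.):
    """after-rotation tool-frame shift and the rotvec to reach TCP P with yaw; tilt>0: fingertips toward -x'"""
    t,Rm=tcp();T=R.from_euler('z',yaw)*R.from_euler('x',np.pi)*R.from_euler('y',-tilt)
    print("turn",(Rm.inv()*T).as_rotvec().round(4),"then shift",T.inv().apply(np.array(P)-t).round(4))
E
python3 -m inch '0 0 0 -0.03 0 0 0;0 0 0 -0.03 0 0 0;0 0 0 -0.02 0 0 0.1;0 0 0 0 0 0 0.12;0 0 0 0 0 0 0.12;0 0 0 0 0 0 0.12;0 0 0 0 0 0 0.12;0 0 0 0 0 0 0.12;0 0 0 0 0 0 0.12;0 0 0 0 0 0 0.12;0 0 0 0 0 0 0.107;0 0 0 0 0 0 0;0 0 0 0 0 0 0;0 0 0 0 0 0 0'
python3 -c "
from h import *
show();print(get_state()['q']);go([.429,-.1445,.09],-.523,.15)"
```

```text
clock: 6.47
tool_pos: [0.4311, -0.145, 0.1131]
eef_rot: [0.966, -0.257, -0.003, 0.0]
contact_force: [-0.5, -0.0, 0.1]
opening: 0.501
finger_force: 0.0
tcp [ 0.43109171 -0.14499676  0.11308264] yaw -0.5193554831391464 tilt [-0.00620672  0.00142835]
[ 0.25911275  0.73485869 -0.05793242  2.18083867  0.16635038  0.23624752
 -2.03609486]
turn [ 0.0021 -0.1439  0.0035] then shift [0.0014 0.0006 0.0231]
```

```bash
python3 -m inch '0 0 0 0 0 -0.072 0;0 0 0 0 0 -0.072 0;0 0.001 0.0006 0.023 0 0 0;0 0 0 0 0 0 0;0 0 0 0 0 0 0;0 0 0 0 0 0 0'
python3 - <<'E'
from h import *
np.set_printoptions(precision=4,suppress=True)
show();print(get_state()['q']);m,p,d=wrist("w4")
for o in nuts(m,p,d,.005,.03): print(*o)
go([.4285,-.1445,.015],-.523,.15)
E
```

```text
clock: 6.97
tool_pos: [0.428, -0.1441, 0.0901]
eef_rot: [0.963, -0.257, -0.073, -0.018]
contact_force: [-0.0, 0.3, -0.0]
opening: 0.502
finger_force: 0.0
tcp [ 0.428  -0.1441  0.0901] yaw -0.5213322788107867 tilt [-0.132   0.0729]
[ 0.3328  0.8104 -0.1367  2.0686  0.1439  0.4173 -1.9968]
[36.4687 43.1404] [ 0.5886 -0.0815] [ 0.5868 -0.0805] 0.02379587651786442 [0.0095 0.014 ]
[546.0722 124.4301] [ 0.4009 -0.3267] [ 0.3976 -0.3205] 0.017442716480968668 [0.0358 0.0334]
[277.9114 207.43  ] [ 0.4295 -0.1464] [ 0.4282 -0.1452] 0.022715625492086777 [0.0201 0.0203]
[196.7723 243.7564] [ 0.4323 -0.0755] [ 0.4316 -0.0746] 0.017779061882229212 [0.0161 0.0156]
turn [0.0027 0.0006 0.0017] then shift [0.0117 0.0002 0.0744]
```

```bash
python3 -m inch '0 0.003 0.0002 0.0186 0 0 0;0 0.003 0.0002 0.0186 0 0 0;0 0.003 0.0001 0.0186 0 0 0;0 0.0027 0 0.0186 0 0 0;0 0 0 0 0 0 0;0 0 0 0 0 0 0;0 0 0 0 0 0 0'
python3 -c "
from h import *
show();print(get_state()['q'])"
python3 -m inch '-1 0 0 0 0 0 0;-1 0 0 0 0 0 0;-1 0 0 0 0 0 0;-1 0 0 0 0 0 0;-1 0 0 0 0 0 0;-1 0 0 0 0 0 0' 25
```

```text
clock: 7.6
tool_pos: [0.4286, -0.145, 0.015]
eef_rot: [0.963, -0.257, -0.073, -0.018]
contact_force: [-0.0, -0.2, 0.4]
opening: 0.502
finger_force: 0.0
tcp [ 0.42861911 -0.14499598  0.01504687] yaw -0.521710547172985 tilt [-0.13099145  0.07255058]
[ 0.31072638  0.95920645 -0.09879294  2.07583176  0.16791509  0.2579879
 -2.00991187]
clock: 8.1
tool_pos: [0.4286, -0.1452, 0.0148]
eef_rot: [0.963, -0.257, -0.073, -0.018]
contact_force: [0.3, -0.7, 6.3]
opening: 0.269
finger_force: 25.0
```

Gripped: 23.7 mm opening matches nut 2. Lift, untilt and plan the carry.

```bash
python3 -m inch '-1 -0.004 0 -0.025 0 0 0;-1 -0.006 0 -0.038 0 0 0;-1 -0.006 0 -0.038 0 0 0;-1 0 0 -0.015 0 0.075 0;-1 0 0 0 0 0.075 0;-1 0 0 0 0 0 0;-1 0 0 0 0 0 0'
python3 -c "
from h import *
show();print(get_state()['q']);go([.620,.084,.13],-.523);go([.584,.105,.13],-.523)"
```

```text
clock: 8.68
tool_pos: [0.429, -0.1453, 0.1316]
eef_rot: [0.966, -0.258, -0.002, 0.001]
contact_force: [-0.2, -0.7, -0.2]
opening: 0.26
finger_force: 25.0
tcp [ 0.42901541 -0.14525465  0.13155219] yaw -0.520985662379798 tilt [-0.00472813 -0.00136821]
[ 0.26883427  0.69471025 -0.07310721  2.17730648  0.17891972  0.27946688
 -2.05147146]
turn [0.0035 0.0034 0.002 ] then shift [ 0.0509 -0.294   0.0016]
turn [0.0035 0.0034 0.002 ] then shift [ 0.0093 -0.2942  0.0016]
```

```bash
python3 -m inch '-1 0.0057 -0.0327 0 0 0 0;-1 0.0057 -0.0327 0 0 0 0;-1 0.0057 -0.0327 0 0 0 0;-1 0.0057 -0.0327 0 0 0 0;-1 0.0057 -0.0327 0 0 0 0;-1 0.0057 -0.0327 0 0 0 0;-1 0.0057 -0.0327 0 0 0 0;-1 0.0057 -0.0327 0 0 0 0;-1 0.0057 -0.0327 0 0 0 0;-1 0 0 0 0 0 0;-1 0 0 0 0 0 0;-1 0 0 0 0 0 0'
python3 - <<'E'
from h import *
np.set_printoptions(precision=4,suppress=True)
show();print(get_state()['q']);go([.620,.084,.033],-.523)
m,p,d=wrist("w5")
E
```

```text
clock: 9.68
tool_pos: [0.6206, 0.0828, 0.1294]
eef_rot: [0.966, -0.258, -0.002, 0.002]
contact_force: [-0.2, -0.7, 0.1]
opening: 0.265
finger_force: 25.0
tcp [0.6206 0.0828 0.1294] yaw -0.5227611382643048 tilt [-0.0054 -0.0027]
[-0.1887  0.8431 -0.0333  1.6591  0.0438  0.6459 -2.3395]
turn [0.005  0.0033 0.0002] then shift [-0.0011 -0.0008  0.0964]
```

View pics/w5.png

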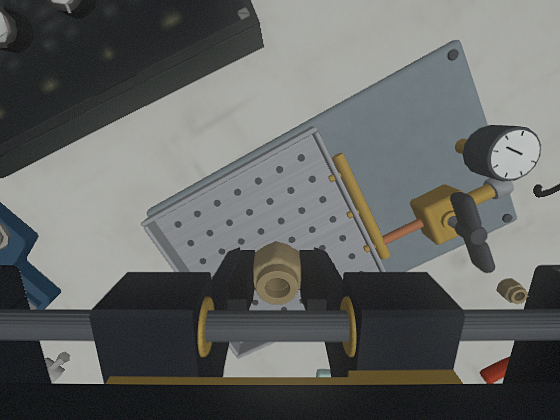

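Nut held at (277,280) above the basin, whose rim corners are at (315,130) and (143,222). Lower and release.

```bash
python3 - <<'E'
from h import *
np.set_printoptions(precision=4,suppress=True)
m=camera_model("wrist");print(plane(m,[(315,130),(143,222),(238,355)],.032)); print(plane(m,[(520,153)],.07))
E
python3 -m inch '-1 -0.001 -0.0008 0.03 0 0 0;-1 0 0 0.03 0 0 0;-1 0 0 0.02 0 0 0;-1 0 0 0.0165 0 0 0;-1 0 0 0 0 0 0;-1 0 0 0 0 0 0;0 0 0 0 0 0 0;0 0 0 0 0 0 0;0 0 0 0 0 0 0;0 0 0 0 0 0 0;0 0 0 -0.02 0 0 0;0 0 0 -0.03 0 0 0;0 0 0 -0.04 0 0 0;0 0 0 -0.01 0 0 0;0 0 0 0 0 0 0'
python3 -c "
from h import *
show();go([.4315,-.0745,.10],-.523)"
```

```text
[[0.6631 0.0242 0.032 ]
 [0.6689 0.1786 0.032 ]
 [0.5177 0.1827 0.032 ]]
[[ 0.5888 -0.0804  0.07  ]]
clock: 10.98
tool_pos: [0.6234, 0.0855, 0.1383]
eef_rot: [0.966, -0.258, 0.003, -0.001]
contact_force: [-0.3, 0.3, -0.4]
opening: 0.503
finger_force: 0.0
tcp [0.62342446 0.08546531 0.13825759] yaw -0.5222047012395069 tilt [ 0.00593863 -0.00030189]
turn [-0.0027 -0.0053  0.0008] then shift [-0.0864  0.2344  0.0383]
```

```bash
python3 -m inch '0 -0.0123 0.0335 0 0 0 0;0 -0.0123 0.0335 0 0 0 0;0 -0.0123 0.0335 0 0 0 0;0 -0.0123 0.0335 0 0 0 0;0 -0.0123 0.0335 0 0 0 0;0 -0.0123 0.0335 0 0 0 0;0 -0.0123 0.0335 0.01 0 -0.075 0;0 0 0 0.02 0 -0.075 0;0 0 0 0 0 0 0;0 0 0 0 0 0 0;0 0 0 0 0 0 0'
python3 - <<'E'
from h import *
np.set_printoptions(precision=4,suppress=True)
show();m,p,d=wrist("w6")
for o in nuts(m,p,d,.005,.03): print(*o)
go([.4315,-.0748,.015],-.523,.15)
uv=proj(m,[[.4315,-.0748,.015]])[0].astype(int);print(uv)
a=p[uv[1]-35:uv[1]+35,uv[0]-45:uv[0]+45];cv2.imwrite("pics/c3.png",cv2.resize(a,None,fx=5,fy=5,interpolation=2)[:,:,::-1])
E
```

```text
clock: 11.9
tool_pos: [0.4282, -0.0734, 0.1048]
eef_rot: [0.964, -0.257, -0.073, -0.018]
contact_force: [-0.8, -0.5, 0.5]
opening: 0.5
finger_force: 0.0
tcp [ 0.4282 -0.0734  0.1048] yaw -0.5205138165307412 tilt [-0.1304  0.0729]
[275.0853 195.4227] [ 0.4326 -0.0745] [ 0.4315 -0.0738] 0.01794639142044893 [0.0157 0.0162]
[178.1643 252.678 ] [0.4278 0.0216] [0.4273 0.023 ] 0.020594088647459263 [0.0193 0.0179]
turn [ 0.0021 -0.0005  0.0033] then shift [ 0.017  -0.0002  0.0887]
[276 197]
```

View pics/c3.png

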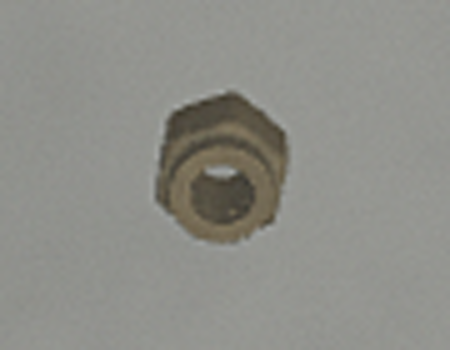

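The crop shows its flats left and right (about 5° off), which is fine to grip.

```bash
python3 -m inch '0 0.004 0 0.022 0 0 0;0 0.004 0 0.022 0 0 0;0 0.004 0 0.022 0 0 0;0 0.0045 0 0.0225 0 0 0;0 0 0 0 0 0 0;0 0 0 0 0 0 0;-1 0 0 0 0 0 0;-1 0 0 0 0 0 0;-1 0 0 0 0 0 0;-1 0 0 0 0 0 0;-1 0 0 0 0 0 0;-1 0 0 0 0 0 0;-1 -0.004 0 -0.025 0 0 0;-1 -0.006 0 -0.038 0 0 0;-1 -0.006 0 -0.038 0 0 0;-1 0 0 -0.015 0 0.075 0;-1 0 0 0 0 0.075 0;-1 0 0 0 0 0 0;-1 0 0 0 0 0 0' 25
python3 -c "
from h import *
show();go([.584,.105,.13],-.523)"
```

```text
clock: 13.53
tool_pos: [0.4309, -0.0765, 0.1322]
eef_rot: [0.966, -0.257, -0.002, 0.001]
contact_force: [0.5, 0.7, -0.5]
opening: 0.212
finger_force: 25.0
tcp [ 0.43088996 -0.07652334  0.13215244] yaw -0.5207675538993828 tilt [-0.00454141 -0.00171681]
turn [0.0038 0.0031 0.0022] then shift [ 0.042  -0.2337  0.0022]
```

```bash
python3 -m inch '-1 0.006 -0.0334 0 0 0 0;-1 0.006 -0.0334 0 0 0 0;-1 0.006 -0.0334 0 0 0 0;-1 0.006 -0.0334 0 0 0 0;-1 0.006 -0.0334 0 0 0 0;-1 0.006 -0.0334 0 0 0 0;-1 0.006 -0.0334 0 0 0 0;-1 0 0 0 0 0 0;-1 0 0 0 0 0 0;-1 0 0 0 0 0 0'
python3 -c "
from h import *
show();go([.584,.105,.033],-.523)"
```

```text
clock: 14.37
tool_pos: [0.5842, 0.1036, 0.1302]
eef_rot: [0.966, -0.259, -0.002, 0.002]
contact_force: [0.9, -0.6, 0.3]
opening: 0.206
finger_force: 25.0
tcp [0.58423789 0.10357523 0.13015209] yaw -0.5230419947717234 tilt [-0.00539109 -0.00274739]
turn [ 0.0051  0.0033 -0.    ] then shift [-0.0009 -0.0011  0.0972]
```

```bash
python3 -m inch '-1 -0.001 -0.001 0.03 0 0 0;-1 0 0 0.03 0 0 0;-1 0 0 0.02 0 0 0;-1 0 0 0.0175 0 0 0;-1 0 0 0 0 0 0;-1 0 0 0 0 0 0;0 0 0 0 0 0 0;0 0 0 0 0 0 0;0 0 0 0 0 0 0;0 0 0 -0.02 0 0 0;0 0 0 -0.03 0 0 0;0 0 0 -0.04 0 0 0;0 0 0 -0.01 0 0 0;0 0 0 0 0 0 0;0 0 0 0 0 0 0'
python3 -c "
from h import *
show();go([.4275,.0218,.10],-.523)"
```

```text
clock: 15.62
tool_pos: [0.5847, 0.1063, 0.1346]
eef_rot: [0.966, -0.258, -0.0, 0.001]
contact_force: [-1.5, 0.1, -0.7]
opening: 0.499
finger_force: 0.0
tcp [0.58468366 0.1062949  0.13457332] yaw -0.5219152511401727 tilt [-0.00049676 -0.00136666]
turn [ 0.0014 -0.0003  0.0011] then shift [-0.094   0.1517  0.0346]
```

```bash
python3 -m inch '0 -0.0188 0.0303 0 0 0 0;0 -0.0188 0.0303 0 0 0 0;0 -0.0188 0.0303 0 0 0 0;0 -0.0188 0.0303 0 0 0 0;0 -0.0188 0.0303 0.01 0 -0.075 0;0 0 0 0.02 0 -0.075 0;0 0 0 0 0 0 0;0 0 0 0 0 0 0;0 0 0 0 0 0 0'
python3 - <<'E'
from h import *
np.set_printoptions(precision=4,suppress=True)
show();m,p,d=wrist("w7")
for o in nuts(m,p,d,.005,.06): print(*o)
go([.428,.022,.015],-.523,.15)
E
```

```text
clock: 16.37
tool_pos: [0.4266, 0.0233, 0.1041]
eef_rot: [0.963, -0.257, -0.073, -0.018]
contact_force: [-0.1, 0.4, -0.5]
opening: 0.498
finger_force: 0.0
tcp [0.4266 0.0233 0.1041] yaw -0.5215077079240207 tilt [-0.1305  0.0728]
[16.7729  3.3705] [0.6094 0.0859] [0.6092 0.0875] 0.031478435727869424 [0.0023 0.009 ]
[29.3549 60.7932] [0.584  0.1018] [0.5847 0.1029] 0.0337079439584685 [0.0168 0.0162]
[275.7179 199.5615] [0.4284 0.0227] [0.4274 0.0238] 0.02066824156949387 [0.0184 0.0188]
turn [ 0.0021 -0.0005  0.0024] then shift [0.0153 0.0006 0.0882]
```

```bash
python3 -m inch '0 0.004 -0.0003 0.022 0 0 0;0 0.004 0 0.022 0 0 0;0 0.004 0 0.022 0 0 0;0 0.004 0 0.022 0 0 0;0 0 0 0 0 0 0;0 0 0 0 0 0 0;-1 0 0 0 0 0 0;-1 0 0 0 0 0 0;-1 0 0 0 0 0 0;-1 0 0 0 0 0 0;-1 0 0 0 0 0 0;-1 0 0 0 0 0 0;-1 -0.004 0 -0.025 0 0 0;-1 -0.006 0 -0.038 0 0 0;-1 -0.006 0 -0.038 0 0 0;-1 0 0 -0.015 0 0.075 0;-1 0 0 0 0 0.075 0;-1 0 0 0 0 0 0;-1 0 0 0 0 0 0' 25
python3 -c "
from h import *
show();go([.548,.126,.13],-.523)"
```

```text
clock: 18.0
tool_pos: [0.429, 0.0212, 0.1322]
eef_rot: [0.966, -0.257, -0.002, 0.001]
contact_force: [0.6, -0.7, -0.8]
opening: 0.24
finger_force: 25.0
tcp [0.42902296 0.02115701 0.13223425] yaw -0.5199939348209524 tilt [-0.00414661 -0.00192173]
turn [0.0037 0.0026 0.003 ] then shift [ 0.0507 -0.1503  0.0022]
```

```bash
python3 -m inch '-1 0.01 -0.03 0 0 0 0;-1 0.01 -0.03 0 0 0 0;-1 0.01 -0.03 0 0 0 0;-1 0.01 -0.03 0 0 0 0;-1 0.01 -0.03 0 0 0 0;-1 0 0 0 0 0 0;-1 0 0 0 0 0 0;-1 0 0 0 0 0 0;-1 0 -0.001 0.03 0 0 0;-1 0 0 0.03 0 0 0;-1 0 0 0.02 0 0 0;-1 0 0 0.0165 0 0 0;-1 0 0 0 0 0 0;-1 0 0 0 0 0 0;0 0 0 0 0 0 0;0 0 0 0 0 0 0;0 0 0 0 0 0 0' 
python3 -m inch '0 0 0 -0.02 0 0 0;0 0 0 -0.03 0 0 0;0 0 0 -0.04 0 0 0;0 -0.03 0 -0.03 0 0 0;0 -0.03 0 -0.02 0 0 0;0 -0.03 0 0 0 0 0;0 0 0 0 0 0 0;0 0 0 0 0 0 0;0 0 0 0 0 0 0'
python3 - <<'E'
from h import *
np.set_printoptions(precision=4,suppress=True)
show();m,p,d=wrist("w8")
for o in nuts(m,p,d,.005,.06): print(*o)
E
```

```text
clock: 19.42
tool_pos: [0.5488, 0.1264, 0.0362]
eef_rot: [0.966, -0.258, -0.0, 0.001]
contact_force: [-0.4, 0.7, 0.2]
opening: 0.44
finger_force: 0.0
clock: 20.17
tool_pos: [0.4717, 0.1711, 0.1752]
eef_rot: [0.966, -0.258, -0.0, 0.001]
contact_force: [0.2, -1.4, -0.4]
opening: 0.5
finger_force: 0.0
tcp [0.4717 0.1711 0.1752] yaw -0.5220594150962812 tilt [-0.0006 -0.0017]
[279.0211   4.2996] [0.6132 0.0874] [0.6121 0.0888] 0.03397246146110776 [0.0094 0.0167]
[278.5141  47.087 ] [0.5844 0.1042] [0.585  0.1043] 0.034384820524297824 [0.0169 0.0167]
[278.5941 102.0371] [0.5467 0.1258] [0.547  0.1259] 0.037204863210902175 [0.0194 0.0195]
```

View pics/w8.png

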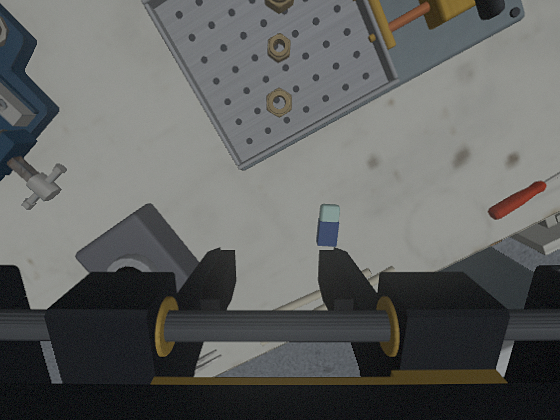

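All three nuts stand upright in the basin, at (279,4), (279,47) and (279,102); the eraser at (328,226) is undisturbed. Now the cock. I'll turn to yaw≈π so the last joint has room for the clockwise turn.

```bash
A='0 0 0 0 0 0 -0.122'; python3 -m inch '-0.3 0 0 0 0 0 -0.122;-0.3 0 0 0 0 0 -0.122;-0.3 0 0 0 0 0 -0.122;-0.3 0 0 0 0 0 -0.122;-0.3 0 0 0 0 0 -0.122;-0.3 0 0 0 0 0 -0.122;-0.3 0 0 0 0 0 -0.122;-0.3 0 0 0 0 0 -0.122;-0.3 0 0 0 0 0 -0.122;-0.3 0 0 0 0 0 -0.122;-0.3 0 0 0 0 0 -0.122;-0.3 0 0 0 0 0 -0.122;-0.3 0 0 0 0 0 -0.122;-0.3 0 0 0 0 0 -0.122;-0.3 0 0 0 0 0 -0.122;-0.3 0 0 0 0 0 -0.122;-0.3 0 0 0 0 0 -0.122;-0.3 0 0 0 0 0 -0.122;-0.3 0 0 0 0 0 -0.122;-0.3 0 0 0 0 0 -0.122' >/dev/null
python3 -m inch '-0.3 0 0 0 0 0 -0.122;-0.3 0 0 0 0 0 -0.122;-0.3 0 0 0 0 0 -0.122;-0.3 0 0 0 0 0 -0.122;-0.3 0 0 0 0 0 -0.122;-0.3 0 0 0 0 0 -0.122;-0.3 0 0 0 0 0 -0.122;-0.3 0 0 0 0 0 -0.122;-0.3 0 0 0 0 0 -0.122;-0.3 0 0 0 0 0 -0.122;-0.3 0 0 0 0 0 0;-0.3 0 0 0 0 0 0;-0.3 0 0 0 0 0 0'
python3 -c "
from h import *
show();print(get_state()['q']);go([.545,-.038,.15],np.pi)"
```

```text
clock: 22.97
tool_pos: [0.4716, 0.1707, 0.1743]
eef_rot: [0.004, 1.0, -0.001, -0.001]
contact_force: [-0.4, -0.3, 0.6]
opening: 0.352
finger_force: 0.0
tcp [0.47160834 0.17072249 0.17433907] yaw 3.133192467881362 tilt [-0.00226989 -0.00188898]
[ 0.13521453  0.83623273 -1.0045416   1.98246889  0.94010017  0.88754609
  0.17046977]
turn [-0.0019 -0.0023 -0.0084] then shift [-0.0734 -0.2087  0.0243]
```

```bash
python3 -m inch '-0.3 -0.0122 -0.0348 0.004 0 0 0;-0.3 -0.0122 -0.0348 0.004 0 0 0;-0.3 -0.0122 -0.0348 0.004 0 0 0;-0.3 -0.0122 -0.0348 0.004 0 0 0;-0.3 -0.0122 -0.0348 0.004 0 0 0;-0.3 -0.0122 -0.0348 0.004 0 0 0;-0.3 0 0 0 0 0 0;-0.3 0 0 0 0 0 0;-0.3 0 0 0 0 0 0'
python3 - <<'E'
from h import *
np.set_printoptions(precision=4,suppress=True)
show();print(get_state()['q']);m,p,d=wrist("w9")
z=np.zeros(d.shape);vs,us=np.mgrid[0:420,0:560];P=depthpt(m,np.c_[us.ravel(),vs.ravel()],d.ravel()).reshape(420,560,3)
k=(P[...,2]>.066)&(P[...,2]<.085)&(abs(P[...,0]-.545)<.045)&(abs(P[...,1]+.038)<.025)&(d>0)
Q=P[k][:,:2];print(len(Q))
(c,wh,a)=cv2.minAreaRect(Q.astype(np.float32)*1000);print(c,wh,a,np.median(P[k][:,2]),Q.min(0),Q.max(0))
E
```

```text
clock: 23.72
tool_pos: [0.5434, -0.0371, 0.1511]
eef_rot: [0.002, 1.0, -0.0, -0.001]
contact_force: [-0.4, 0.0, -0.8]
opening: 0.35
finger_force: 0.0
tcp [ 0.5434 -0.0371  0.1511] yaw 3.136711073934274 tilt [-0.0018 -0.0008]
[ 0.5285  0.9181 -0.9952  1.875   0.9758  0.9358  0.6208]
1086
(558.18310546875, -37.59559631347656) (25.044139862060547, 74.24082946777344) 69.28431701660156 0.07625189028192918 [ 0.5202 -0.0599] [ 0.5896 -0.0283]
```

View pics/w9.png

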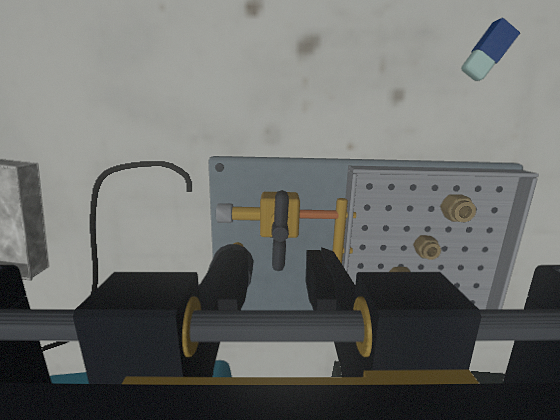

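The cock wings run from (281,193) to (279,268), about along x.

```bash
python3 - <<'E'
from h import *
np.set_printoptions(precision=4,suppress=True)
m=camera_model("wrist");P=plane(m,[(281.5,194),(279.5,267),(280.5,230)],.077);print(P,np.linalg.norm(P[0]-P[1]))
c=(P[0]+P[1])/2;a=np.arctan2(P[1,1]-P[0,1],P[1,0]-P[0,0]);print(c,a)
p=cv2.imread("pics/w9.png");print(p[193:268:15,276:284,2])
d=P[1]-P[0];yaw=np.pi+a
go([c[0],c[1],.068],yaw)
E
```

```text
[[ 0.5203 -0.0325  0.077 ]
 [ 0.5776 -0.0339  0.077 ]
 [ 0.5475 -0.0332  0.077 ]] 0.0573986650110954
[ 0.5489 -0.0332  0.077 ] -0.023426465405579525
[[66 53 53 56 56 55 48 47]
 [66 68 72 64 67 64 60 62]
 [66 65 70 67 62 60 56 55]
 [66 64 70 64 64 65 65 63]
 [61 64 68 65 59 50 49 46]]
turn [-0.0007 -0.0015  0.0209] then shift [-0.0055  0.0032  0.0833]
```

```bash
python3 -m inch '-0.3 -0.0046 0.002 0 0 0 0.02;-0.3 0 0 0.025 0 0 0;-0.3 0 0 0.025 0 0 0;-0.3 0 0 0.02 0 0 0;-0.3 0 0 0.013 0 0 0;-0.3 0 0 0 0 0 0;-0.3 0 0 0 0 0 0;-0.3 0 0 0 0 0 0' 
python3 -m inch '-0.5 0 0 0 0 0 0;-0.6 0 0 0 0 0 0;-0.7 0 0 0 0 0 0;-1 0 0 0 0 0 0;-1 0 0 0 0 0 0;-1 0 0 0 0 0 0;-1 0 0 0 0 0 0' 6; python3 -c "
from h import *
show();print(get_state()['moment'])"
```

```text
clock: 24.43
tool_pos: [0.5488, -0.0346, 0.069]
eef_rot: [0.011, 1.0, -0.0, -0.0]
contact_force: [0.9, -0.4, 0.5]
opening: 0.351
finger_force: 0.0
clock: 25.02
tool_pos: [0.5484, -0.0348, 0.0685]
eef_rot: [0.011, 1.0, -0.0, -0.0]
contact_force: [-1.1, 2.7, 4.4]
opening: 0.112
finger_force: 6.0
tcp [ 0.54838172 -0.03481816  0.06854736] yaw 3.1186813609637034 tilt [-7.04963923e-04  5.21256022e-06]
[ 0.6757246   0.00658684 -0.0922417 ]
```

```bash
python3 -m inch '-1 0 0 0 0 0 0;-1 0 0 0 0 0 0.08;-1 0 0 0 0 0 0.08;-1 0 0 0 0 0 0.08;-1 0 0 0 0 0 0.08;-1 0 0 0 0 0 0.08;-1 0 0 0 0 0 0.08;-1 0 0 0 0 0 0.08;-1 0 0 0 0 0 0.08;-1 0 0 0 0 0 0' 15;python3 -c "
from h import *
show();print(get_state()['moment'],get_state()['q'])"
```

```text
clock: 25.85
tool_pos: [0.549, -0.0331, 0.0686]
eef_rot: [0.326, 0.945, 0.001, -0.0]
contact_force: [0.6, 5.7, 2.4]
opening: 0.117
finger_force: 15.0
tcp [ 0.54898874 -0.03314413  0.06857084] yaw 2.4768397856301987 tilt [0.00068489 0.00251855]
[ 1.18752684 -0.23527237 -0.07656063] [ 0.4155231   0.99134258 -0.77644523  1.90163218  1.0648963   0.73158076
 -0.10209903]
```

```bash
python3 -m inch '-1 0 0 0 0 0 0.08;-1 0 0 0 0 0 0.08;-1 0 0 0 0 0 0.08;-1 0 0 0 0 0 0.08;-1 0 0 0 0 0 0.08;-1 0 0 0 0 0 0.08;-1 0 0 0 0 0 0.08;-1 0 0 0 0 0 0.08;-1 0 0 0 0 0 0.08;-1 0 0 0 0 0 0.08;-1 0 0 0 0 0 0.06;-1 0 0 0 0 0 0;-1 0 0 0 0 0 0;-1 0 0 0 0 0 0';python3 -c "
from h import *
show();print(get_state()['moment'],get_state()['q'])"
```

```text
clock: 27.02
tool_pos: [0.5511, -0.0321, 0.0686]
eef_rot: [0.689, 0.724, 0.003, -0.0]
contact_force: [5.1, 7.6, -0.7]
opening: 0.11
finger_force: 15.0
tcp [ 0.55111849 -0.0320555   0.06860784] yaw 1.6204940429977377 tilt [0.00453515 0.00479365]
[ 1.35577059 -0.96216609 -0.02785093] [ 0.31886004  0.93714226 -0.59154092  1.90400092  0.92293207  0.59259034
 -0.83879186]
```

```bash
python3 -m inch '-1 0 0 0 0 0 0.04;-1 0 0 0 0 0 0.04;-1 0 0 0 0 0 0;-1 0 0 0 0 0 0';python3 -c "
from h import *
show();print(get_state()['moment'])"
python3 -m inch '-0.9 0 0 0 0 0 0;-0.6 0 0 0 0 0 0;-0.4 0 0 0 0 0 0;-0.4 0 0 0 0 0 0;-0.4 0 0 0 0 0 0;-0.4 0 0 -0.02 0 0 0;-0.4 0 0 -0.03 0 0 0;-0.4 0 0 -0.03 0 0 0;-0.4 -0.03 0 -0.02 0 0 0;-0.4 -0.03 0 0 0 0 0;-0.4 0 0 0 0 0 0;-0.4 0 0 0 0 0 0;-0.4 0 0 0 0 0 0'
python3 - <<'E'
from h import *
np.set_printoptions(precision=4,suppress=True)
show();m,p,d=wrist("w10")
for o in nuts(m,p,d,.005,.06): print(*o)
go([.4735,.3235,.13],np.pi/2)
E
```

```text
clock: 27.35
tool_pos: [0.5511, -0.0323, 0.0686]
eef_rot: [0.717, 0.697, 0.003, 0.0]
contact_force: [3.8, 6.1, -0.9]
opening: 0.125
finger_force: 15.7
tcp [ 0.55110742 -0.03231838  0.06862575] yaw 1.541826391565952 tilt [0.00466284 0.00407057]
[ 1.26634751 -0.97516484  0.3529369 ]
clock: 28.43
tool_pos: [0.5457, -0.0957, 0.1677]
eef_rot: [0.719, 0.695, -0.002, -0.0]
contact_force: [0.2, 0.6, 0.6]
opening: 0.301
finger_force: 0.0
tcp [ 0.5457 -0.0957  0.1677] yaw 1.5374527744125697 tilt [-0.0029 -0.0014]
[552.1787  86.7568] [ 0.7984 -0.001 ] [ 0.7956 -0.002 ] 0.018005376667621968 [0.0092 0.0217]
[269.7257 141.2152] [ 0.5424 -0.0471] [ 0.5404 -0.0353] 0.040675124198830404 [0.017  0.0566]
[294.9615 133.2462] [ 0.5626 -0.0349] [ 0.5627 -0.0341] 0.04061573782382942 [0.0126 0.0313]
turn [-0.0028  0.0011 -0.0318] then shift [ 0.4184 -0.0723  0.0377]
```

View pics/w10.png

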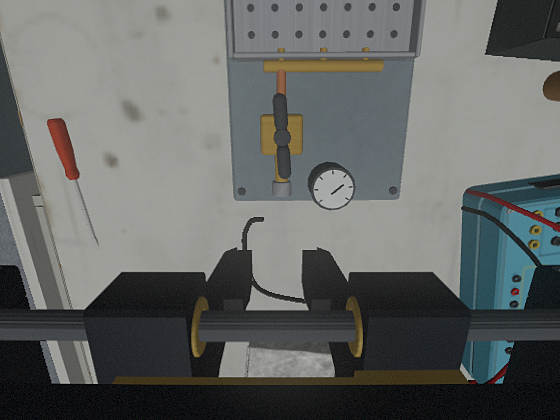

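The wings now run along y, (282,95) to (285,178), and I felt the stop (0.35 N m). The brown object at (552,87) is a smooth wooden cylinder, not a nut. On to the button.

```bash
python3 -m inch '-1 0 0 0 0 0 -0.032;-1 0.038 -0.0066 0 0 0 0;-1 0.038 -0.0066 0 0 0 0;-1 0.038 -0.0066 0 0 0 0;-1 0.038 -0.0066 0 0 0 0;-1 0.038 -0.0066 0 0 0 0;-1 0.038 -0.0066 0 0 0 0;-1 0.038 -0.0066 0 0 0 0;-1 0.038 -0.0066 0 0 0 0;-1 0.038 -0.0066 0 0 0 0;-1 0.038 -0.0066 0 0 0 0;-1 0.038 -0.0066 0 0 0 0;-1 0 0 0 0 0 0;-1 0 0 0 0 0 0;-1 0 0 0 0 0 0'
python3 - <<'E'
from h import *
np.set_printoptions(precision=4,suppress=True)
show();m,p,d=wrist("w11")
vs,us=np.mgrid[0:420,0:560];P=depthpt(m,np.c_[us.ravel(),vs.ravel()],d.ravel()).reshape(420,560,3)
k=(d>0)&(abs(P[...,0]-.474)<.06)&(abs(P[...,1]-.322)<.06)&(P[...,2]>.03)&(P[...,2]<.09)&(vs<245)
Z=P[k][:,2];print(np.histogram(Z,12))
dark=k&(p.max(2)<70)&(P[...,2]>.05)
for c,s,l in blobs(dark.astype(np.uint8),50): print(c,s,P[l].mean(0),np.ptp(P[l],axis=0))
E
```

```text
clock: 29.73
tool_pos: [0.473, 0.3224, 0.1669]
eef_rot: [0.707, 0.708, -0.002, 0.0]
contact_force: [0.1, -1.1, -0.3]
opening: 0.006
finger_force: 0.0
tcp [0.473  0.3224 0.1669] yaw 1.5720811952325402 tilt [-0.0029 -0.0032]
(array([  54,   48,  104,  604, 6536,   48,   34,  586,  648,   29,  145,
        990]), array([0.0301, 0.0334, 0.0368, 0.0401, 0.0434, 0.0467, 0.0501, 0.0534,
       0.0567, 0.0601, 0.0634, 0.0667, 0.07  ]))
[273.8824 179.6078] [259 176  33  15  51] [0.4705 0.3478 0.0536] [0.0268 0.0118 0.0074]
[283.4592 206.1548] [ 265  187   39   39 1176] [0.4783 0.3289 0.0673] [0.0316 0.0305 0.0139]
```

View pics/w11.png

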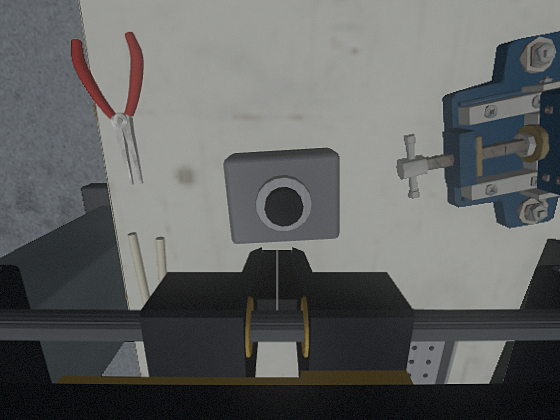

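Button at (284,206), top face at z≈0.0695, (0.478,0.329). Come down over it, then press.

```bash
python3 -m inch '-1 0.006 0.005 0.02 0 0 0;-1 0 0 0.025 0 0 0;-1 0 0 0.025 0 0 0;-1 0 0 0.013 0 0 0;-1 0 0 0 0 0 0;-1 0 0 0 0 0 0;-1 0 0 0.004 0 0 0;-1 0 0 0.003 0 0 0;-1 0 0 0.002 0 0 0;-1 0 0 0 0 0 0;-1 0 0 0 0 0 0;-1 0 0 0 0 0 0' 20; python3 -c "
from h import *
show();print(get_state()['contact_force'])"
```

```text
clock: 30.78
tool_pos: [0.4796, 0.3288, 0.0761]
eef_rot: [0.707, 0.707, -0.0, 0.0]
contact_force: [2.1, 0.3, 4.2]
opening: 0.007
finger_force: 1.8
tcp [0.47960221 0.3287621  0.07613947] yaw 1.5698492329577494 tilt [-0.00013273 -0.00042259]
[2.08556672 0.30912135 4.19075122]
```

```bash
python3 -m inch '-1 0 0 0.002 0 0 0;-1 0 0 0.002 0 0 0;-1 0 0 0 0 0 0;-1 0 0 0 0 0 0';python3 -m inch '-1 0 0 0.002 0 0 0;-1 0 0 0.001 0 0 0;-1 0 0 0 0 0 0;-1 0 0 0 0 0 0'
```

```text
clock: 31.12
tool_pos: [0.4796, 0.3288, 0.0724]
eef_rot: [0.707, 0.707, -0.0, 0.0]
contact_force: [1.1, -0.4, 10.7]
opening: 0.008
finger_force: 5.2
clock: 31.45
tool_pos: [0.4797, 0.3288, 0.0721]
eef_rot: [0.707, 0.707, 0.0, 0.001]
contact_force: [-2.8, -5.1, 32.3]
opening: 0.004
finger_force: 16.0
```

At the stop. Ease off 1 mm and hold for 5 s.

```bash
Z='-1 0 0 0 0 0 0'; python3 -m inch '-1 0 0 -0.001 0 0 0;-1 0 0 0 0 0 0;-1 0 0 0 0 0 0;-1 0 0 0 0 0 0;-1 0 0 0 0 0 0;-1 0 0 0 0 0 0;-1 0 0 0 0 0 0;-1 0 0 0 0 0 0;-1 0 0 0 0 0 0;-1 0 0 0 0 0 0;-1 0 0 0 0 0 0;-1 0 0 0 0 0 0;-1 0 0 0 0 0 0;-1 0 0 0 0 0 0;-1 0 0 0 0 0 0;-1 0 0 0 0 0 0;-1 0 0 0 0 0 0;-1 0 0 0 0 0 0;-1 0 0 0 0 0 0;-1 0 0 0 0 0 0'
python3 -m inch '-1 0 0 0 0 0 0;-1 0 0 0 0 0 0;-1 0 0 0 0 0 0;-1 0 0 0 0 0 0;-1 0 0 0 0 0 0;-1 0 0 0 0 0 0;-1 0 0 0 0 0 0;-1 0 0 0 0 0 0;-1 0 0 0 0 0 0;-1 0 0 0 0 0 0;-1 0 0 0 0 0 0;-1 0 0 0 0 0 0;-1 0 0 0 0 0 0;-1 0 0 0 0 0 0;-1 0 0 0 0 0 0;-1 0 0 0 0 0 0;-1 0 0 0 0 0 0;-1 0 0 0 0 0 0;-1 0 0 0 0 0 0;-1 0 0 0 0 0 0' >/dev/null
python3 -m inch '-1 0 0 0 0 0 0;-1 0 0 0 0 0 0;-1 0 0 0 0 0 0;-1 0 0 0 0 0 0;-1 0 0 0 0 0 0;-1 0 0 0 0 0 0;-1 0 0 0 0 0 0;-1 0 0 0 0 0 0;-1 0 0 0 0 0 0;-1 0 0 0 0 0 0;-1 0 0 0 0 0 0;-1 0 0 0 0 0 0;-1 0 0 0 0 0 0;-1 0 0 0 0 0 0;-1 0 0 0 0 0 0;-1 0 0 0 0 0 0;-1 0 0 0 0 0 0;-1 0 0 0 0 0 0;-1 0 0 0 0 0 0;-1 0 0 0 0 0 0'
```

```text
clock: 33.12
tool_pos: [0.4796, 0.3288, 0.0722]
eef_rot: [0.707, 0.707, 0.0, 0.001]
contact_force: [-1.0, -3.4, 25.4]
opening: 0.004
finger_force: 12.4
clock: 36.45
tool_pos: [0.4796, 0.3289, 0.0722]
eef_rot: [0.707, 0.707, 0.0, 0.001]
contact_force: [-1.8, -2.8, 24.4]
opening: 0.003
finger_force: 12.4
```

```bash
python3 -m inch '-1 0 0 -0.02 0 0 0;-1 0 0 -0.03 0 0 0;-1 0 0 -0.03 0 0 0;-0.4 0 0 -0.02 0 0 0;-0.4 0 0 0 0 0 0;-0.4 0 0 0 0 0 0;-0.4 0 0 0 0 0 0';python3 -c "
from h import *
show();go([.5495,-.095,.165],1.542)"
```

```text
clock: 37.03
tool_pos: [0.4782, 0.3273, 0.1681]
eef_rot: [0.707, 0.707, -0.003, 0.0]
contact_force: [0.9, 0.1, -0.1]
opening: 0.281
finger_force: 0.0
tcp [0.47819548 0.32728191 0.16807044] yaw 1.5700805482635056 tilt [-0.00386574 -0.003964  ]
turn [-0.0038  0.004   0.0281] then shift [-0.4201  0.0834  0.0031]
```

```bash
python3 -m inch '-0.4 -0.0382 0.0076 0 0 0 0.028;-0.4 -0.0382 0.0076 0 0 0 0;-0.4 -0.0382 0.0076 0 0 0 0;-0.4 -0.0382 0.0076 0 0 0 0;-0.4 -0.0382 0.0076 0 0 0 0;-0.4 -0.0382 0.0076 0 0 0 0;-0.4 -0.0382 0.0076 0 0 0 0;-0.4 -0.0382 0.0076 0 0 0 0;-0.4 0 0 0 0 0 0;-0.4 0 0 0 0 0 0' >/dev/null
python3 - <<'E'
from h import *
np.set_printoptions(precision=4,suppress=True)
show();m,p,d=wrist("w12")
for o in nuts(m,p,d,.005,.06): print(*o)
go([.55,-.0965,.165],1.542)
E
python3 -m inch '-0.4 -0.0382 0.0076 0 0 0 0;-0.4 -0.0382 0.0076 0 0 0 0;-0.4 -0.0382 0.0076 0 0 0 0;-0.4 0 0 0 0 0 0;-0.4 0 0 0 0 0 0;-0.4 0 0 0 0 0 0'
python3 - <<'E'
from h import *
np.set_printoptions(precision=4,suppress=True)
show();m,p,d=wrist("w13")
k=((p.max(2)<85)*255).astype(np.uint8);k[:, :240]=0;k[:,330:]=0;k[:70]=0;k[240:]=0
for c,s,l in blobs(k,100):
    ys,xs=np.where(l);print(c,s,plane(m,[(xs[ys<ys.min()+3].mean(),ys.min()),(xs[ys>ys.max()-3].mean(),ys.max()),c],.077))
E
```

```text
tcp [0.531  0.0176 0.1678] yaw 1.5358489451077826 tilt [-0.0059 -0.0035]
[291.9186  74.8934] [0.5466 0.1253] [0.5466 0.1258] 0.03701818563059095 [0.0195 0.0199]
[337.0707 101.2696] [0.5844 0.1033] [0.5849 0.1041] 0.03418741823641064 [0.0168 0.0165]
[377.3629 124.4023] [0.6188 0.0838] [0.6202 0.0838] 0.03875601217497478 [0.0203 0.0216]
[548.5271 206.5178] [ 0.7971 -0.0001] [ 0.7965 -0.0009] 0.027617567829614047 [0.0076 0.0218]
[106.75   272.5673] [ 0.3443 -0.0593] [ 0.3447 -0.0588] 0.01391277538655451 [0.0113 0.0277]
turn [-0.0048  0.0016 -0.0019] then shift [-0.1164  0.0223  0.0034]
clock: 38.42
tool_pos: [0.5513, -0.0913, 0.1696]
eef_rot: [0.716, 0.698, -0.001, -0.001]
contact_force: [0.2, 0.8, 0.3]
opening: 0.3
finger_force: 0.0
tcp [ 0.5513 -0.0913  0.1696] yaw 1.5449673649496523 tilt [-0.0026  0.0005]
[274.8987 141.    ] [ 257  100   39   85 1116] [[ 0.5504 -0.0041  0.077 ]
 [ 0.5526 -0.0647  0.077 ]
 [ 0.5514 -0.0325  0.077 ]]
[312.6772 181.8688] [301 167  29  48 381] [[ 0.5858 -0.0525  0.077 ]
 [ 0.586  -0.0895  0.077 ]
 [ 0.5793 -0.0637  0.077 ]]
[246.9421 226.6116] [240 221  18  19 121] [[ 0.5308 -0.0941  0.077 ]
 [ 0.5215 -0.1092  0.077 ]
 [ 0.5273 -0.0987  0.077 ]]
```

Nuts are still upright in the basin. The cock's centre is (0.551,-0.034) and its wings sit at yaw≈1.61. Grip it and shut.

```bash
python3 -m inch '-0.3 0.03 0 0 0 0 -0.032;-0.3 0.0275 0.001 0 0 0 -0.032;-0.3 0 0 0 0 0 0;-0.3 0 0 0 0 0 0;-0.3 0 0 0 0 0 0' | grep pos;python3 -c "
from h import *
show();go([.5512,-.034,.068],1.61)"
```

```text
tool_pos: [0.5529, -0.0351, 0.1699]
tcp [ 0.55292814 -0.03513913  0.16985962] yaw 1.6088127236726266 tilt [-0.00249207 -0.0020671 ]
turn [-0.0026  0.002  -0.0012] then shift [ 0.0012 -0.0017  0.1019]
```

```bash
python3 -m inch '-0.3 0.001 -0.0017 0.03 0 0 0;-0.3 0 0 0.03 0 0 0;-0.3 0 0 0.022 0 0 0;-0.3 0 0 0.02 0 0 0;-0.3 0 0 0 0 0 0;-0.3 0 0 0 0 0 0;-0.6 0 0 0 0 0 0;-0.8 0 0 0 0 0 0;-1 0 0 0 0 0 0;-1 0 0 0 0 0 0;-1 0 0 0 0 0 0' 6
python3 -m inch '-1 0 0 0 0 0 0;-1 0 0 0 0 0 -0.08;-1 0 0 0 0 0 -0.08;-1 0 0 0 0 0 -0.08;-1 0 0 0 0 0 -0.08;-1 0 0 0 0 0 -0.08;-1 0 0 0 0 0 -0.08;-1 0 0 0 0 0 -0.08;-1 0 0 0 0 0 -0.08;-1 0 0 0 0 0 -0.08;-1 0 0 0 0 0 0' 15;python3 -c "
from h import *
show();print(get_state()['moment'],get_state()['q'])"
```

```text
clock: 39.8
tool_pos: [0.5513, -0.0358, 0.0689]
eef_rot: [0.695, 0.719, -0.001, 0.0]
contact_force: [-2.4, 0.3, 6.4]
opening: 0.114
finger_force: 6.0
clock: 40.72
tool_pos: [0.5519, -0.0355, 0.069]
eef_rot: [0.395, 0.919, -0.001, 0.0]
contact_force: [-2.5, -0.0, 6.3]
opening: 0.115
finger_force: 15.0
tcp [ 0.55187467 -0.03551351  0.06896496] yaw 2.329130978198128 tilt [-0.00030346 -0.00138828]
[-0.07926937  0.11395879  0.06461843] [ 0.4068388   0.98608714 -0.75683817  1.892207    1.04586331  0.72473105
 -0.2280499 ]
```

```bash
python3 -m inch '-1 0 0 0 0 0 -0.085;-1 0 0 0 0 0 -0.085;-1 0 0 0 0 0 -0.085;-1 0 0 0 0 0 -0.085;-1 0 0 0 0 0 -0.085;-1 0 0 0 0 0 -0.085;-1 0 0 0 0 0 -0.085;-1 0 0 0 0 0 -0.085;-1 0 0 0 0 0 -0.085;-1 0 0 0 0 0 -0.085;-1 0 0 0 0 0 0;-1 0 0 0 0 0 0;-1 0 0 0 0 0 0';python3 -c "
from h import *
show();print(get_state()['moment'],get_state()['q'])"
```

```text
clock: 41.8
tool_pos: [0.5523, -0.0349, 0.069]
eef_rot: [-0.016, 1.0, -0.0, 0.0]
contact_force: [-1.0, 0.8, 5.4]
opening: 0.119
finger_force: 15.3
tcp [ 0.55234123 -0.03490201  0.06895014] yaw -3.1093305377113114 tilt [ 0.00041476 -0.00027861]
[ 0.28643947 -0.12595157 -0.28850201] [ 0.47933745  1.0447162  -0.91199746  1.88775246  1.14323918  0.85064561
  0.54117291]
```

Shut; the stop was felt at −0.29 N m. Release, rise, turn to yaw 150° and head for the nuts.

```bash
python3 -m inch '-0.9 0 0 0 0 0 0;-0.6 0 0 0 0 0 0;-0.3 0 0 0 0 0 0;-0.3 0 0 0 0 0 0;-0.3 0 0 0 0 0 0;-0.3 0 0 -0.02 0 0 0;-0.3 0 0 -0.03 0 0 0;-0.3 0 0 -0.03 0 0 0;0 0 0 0 0 0 0.11;0 0 0 0 0 0 0.11;0 0 0 0 0 0 0.11;0 0 0 0 0 0 0.11;0 0 0 0 0 0 0.11;0 0 0 0 0 0 0;0 0 0 0 0 0 0;0 0 0 0 0 0 0';python3 - <<'E'
from h import *
np.set_printoptions(precision=4,suppress=True)
show();m,p,d=wrist("w14")
for o in nuts(m,p,d,.005,.06): print(*o)
k=((p.max(2)<75)*255).astype(np.uint8);k[:150]=0;k[280:]=0
uv=proj(m,[[.52,-.0345,.077],[.582,-.0355,.077]]);print(uv)
go([.547,.1245,.13],2.618)
E
```

```text
clock: 43.13
tool_pos: [0.5514, -0.0356, 0.1477]
eef_rot: [0.254, 0.967, -0.001, -0.001]
contact_force: [-0.7, -0.6, 0.7]
opening: 0.502
finger_force: 0.0
tcp [ 0.5514 -0.0356  0.1477] yaw 2.6286706775891466 tilt [-0.0023 -0.0019]
[448.5442 107.2456] [0.5453 0.1234] [0.5462 0.1249] 0.03673480912941614 [0.0188 0.0188]
[439.0885 162.223 ] [0.5834 0.1021] [0.5842 0.1033] 0.03354068645601304 [0.0163 0.0161]
[432.7479 208.9613] [0.6183 0.0816] [0.6198 0.0832] 0.03855367342878242 [0.0196 0.0203]
[253.0683 219.2349] [ 0.5488 -0.0575] [ 0.5481 -0.0473] 0.039962990403908306 [0.0305 0.0371]
[[255.6466 188.7165]
 [296.6853 260.1968]]
turn [-0.0025 -0.0011  0.0101] then shift [0.0838 0.1364 0.0177]
```

View pics/w14.png

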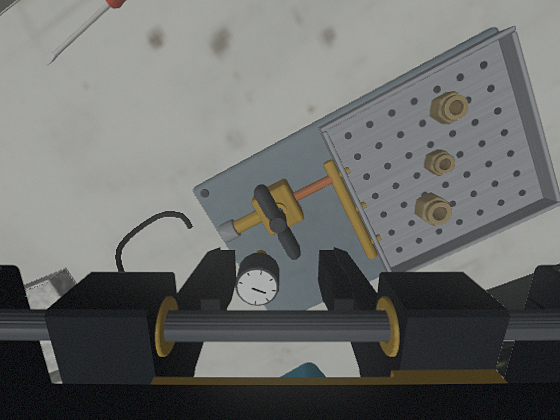

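Wings lie along (258,188)–(293,255), as predicted for shut; nuts are at (452,107), (440,162) and (434,209).

```bash
python3 -m inch '0 0 0 0 0 0 0.01;0 0.021 0.0341 0 0 0 0;0 0.021 0.0341 0 0 0 0;0 0.021 0.0341 0 0 0 0;0 0.021 0.0341 0 0 0 0;0 0 0 0 0 0 0;0 0 0 0 0 0 0;0 0 0 0 0 0 0' | grep pos;python3 - <<'E'
from h import *
np.set_printoptions(precision=4,suppress=True)
show();m,p,d=wrist("w15")
for o in nuts(m,p,d,.005,.06): print(*o)
go([.547,.1255,.031],2.618)
E
```

```text
tool_pos: [0.5471, 0.1239, 0.1473]
tcp [0.5471 0.1239 0.1473] yaw 2.6164782240525044 tilt [-0.0025 -0.0031]
[278.4123 204.9441] [0.5452 0.1268] [0.5463 0.126 ] 0.0369247388056503 [0.019  0.0189]
[278.838  250.6203] [0.5836 0.1051] [0.5844 0.1045] 0.03404314513154021 [0.0159 0.016 ]
[179.4799 265.3391] [0.5326 0.0584] [0.5478 0.0241] 0.02928949521625481 [0.0577 0.1109]
[140.6901 268.5915] [0.5207 0.0362] [0.5258 0.0145] 0.02905124185867427 [0.0456 0.1414]
[278.7481 290.7526] [0.6184 0.0853] [0.6195 0.084 ] 0.038591827420582994 [0.0195 0.0201]
turn [-0.0044 -0.0005 -0.0035] then shift [0.0016 0.0022 0.1161]
```

```bash
python3 -m inch '0 0.0016 0.002 0.03 0 0 0;0 0 0 0.035 0 0 0;0 0 0 0.03 0 0 0;0 0 0 0.021 0 0 0;0 0 0 0 0 0 0;0 0 0 0 0 0 0;-1 0 0 0 0 0 0;-1 0 0 0 0 0 0;-1 0 0 0 0 0 0;-1 0 0 0 0 0 0;-1 0 0 0 0 0 0;-1 0 0 0 0 0 0;-1 0 0 -0.03 0 0 0;-1 0 0 -0.04 0 0 0;-1 0 0 -0.04 0 0 0;-1 0 0 0 0 0 0;-1 0 0 0 0 0 0' 25;python3 -c "
from h import *
show();go([.565,-.40,.14],2.618)"
```

```text
clock: 45.32
tool_pos: [0.5481, 0.128, 0.1438]
eef_rot: [0.26, 0.966, 0.0, 0.001]
contact_force: [-0.4, -1.0, -0.3]
opening: 0.242
finger_force: 25.0
tcp [0.54811183 0.12801274 0.14379455] yaw 2.6159725706700896 tilt [ 2.54724407e-03 -5.46424770e-05]
turn [ 0.0012  0.0022 -0.002 ] then shift [-0.2786 -0.4488  0.0038]
```

```bash
python3 -m inch '-1 -0.0214 -0.0345 0 0 0 0;-1 -0.0214 -0.0345 0 0 0 0;-1 -0.0214 -0.0345 0 0 0 0;-1 -0.0214 -0.0345 0 0 0 0;-1 -0.0214 -0.0345 0 0 0 0;-1 -0.0214 -0.0345 0 0 0 0;-1 -0.0214 -0.0345 0 0 0 0;-1 -0.0214 -0.0345 0 0 0 0;-1 -0.0214 -0.0345 0 0 0 0;-1 -0.0214 -0.0345 0 0 0 0;-1 -0.0214 -0.0345 0 0 0 0;-1 -0.0214 -0.0345 0 0 0 0;-1 -0.0214 -0.0345 0 0 0 0;-1 0 0 0 0 0 0;-1 0 0 0 0 0 0;-1 0 0 0 0 0 0';python3 - <<'E'
from h import *
np.set_printoptions(precision=4,suppress=True)
show();m,p,d=wrist("w16");print(get_state()['q'])
vs,us=np.mgrid[0:250,0:560];P=depthpt(m,np.c_[us.ravel(),vs.ravel()],d[:250].ravel());P=P[d[:250].ravel()>0]
k=(P[:,2]>.019)&(P[:,2]<.030)&(abs(P[:,0]-.549)<.08)&(abs(P[:,1]+.356)<.11)
Q=P[k];print(len(Q),Q.min(0),Q.max(0),cv2.minAreaRect((Q[:,:2]*1000).astype(np.float32)))
p,d=snapshot("top");m=camera_model("top")
vs,us=np.mgrid[0:420,0:560];P=depthpt(m,np.c_[us.ravel(),vs.ravel()],d.ravel())
P=P[d.ravel()>0];z=np.load("pics/top0.npz")['d'];P=depthpt(m,np.c_[us.ravel(),vs.ravel()],z.ravel())
k=(P[:,2]>.016)&(P[:,2]<.035)&(abs(P[:,0]-.549)<.075)&(abs(P[:,1]+.356)<.105)
print(k.sum(),cv2.minAreaRect((P[k][:,:2]*1000).astype(np.float32)))
go([.565,-.40,.021],2.618)
E
```

```text
clock: 46.65
tool_pos: [0.5619, -0.399, 0.1408]
eef_rot: [0.259, 0.966, -0.0, -0.002]
contact_force: [0.6, 1.1, -0.1]
opening: 0.239
finger_force: 25.0
tcp [ 0.5619 -0.399   0.1408] yaw 2.616917093751286 tilt [-0.0039  0.0004]
[ 0.959   1.0446 -0.906   1.4162  0.8655  1.1075  0.9509]
2944 [ 0.4849 -0.4442  0.019 ] [ 0.6175 -0.2634  0.0293] ((551.59716796875, -354.5951843261719), (172.7819366455078, 113.05598449707031), 82.8066177368164)
281 ((550.1272583007812, -356.44390869140625), (173.93482971191406, 113.35485076904297), 82.30573272705078)
turn [-0.0014 -0.0025  0.0017] then shift [-0.003  -0.0008  0.1208]
```

The tray measures 173×113 mm, centred at (0.551,-0.355). That matches, so place the nut.

```bash
python3 -m inch '-1 -0.003 -0.0008 0.035 0 0 0;-1 0 0 0.035 0 0 0;-1 0 0 0.03 0 0 0;-1 0 0 0.02 0 0 0;-1 0 0 0 0 0 0;-1 0 0 0 0 0 0;-0.3 0 0 0 0 0 0;-0.3 0 0 0 0 0 0;-0.3 0 0 0 0 0 0;-0.3 0 0 -0.02 0 0 0;-0.3 0 0 -0.035 0 0 0;-0.3 0 0 -0.035 0 0 0;0 0 0 -0.035 0 0 0;0 0 0 0 0 0 0;0 0 0 0 0 0 0';python3 - <<'E'
from h import *
np.set_printoptions(precision=4,suppress=True)
show();m,p,d=wrist("w17")
for o in nuts(m,p,d,.005,.06): print(*o)
go([.6195,.084,.145],2.618)
E
```

```text
clock: 48.0
tool_pos: [0.5663, -0.403, 0.1512]
eef_rot: [0.26, 0.966, -0.002, 0.002]
contact_force: [-0.9, 0.6, -0.4]
opening: 0.503
finger_force: 0.0
tcp [ 0.5663 -0.403   0.1512] yaw 2.6157973765010203 tilt [ 0.0033 -0.0045]
[277.9437 199.4212] [ 0.5649 -0.4009] [ 0.5657 -0.4017] 0.022596275882223325 [0.0188 0.0189]
turn [-0.0032  0.0012 -0.0021] then shift [0.1962 0.449  0.0039]
```

```bash
python3 -m inch '0 0.0164 0.0374 0 0 0 0;0 0.0164 0.0374 0 0 0 0;0 0.0164 0.0374 0 0 0 0;0 0.0164 0.0374 0 0 0 0;0 0.0164 0.0374 0 0 0 0;0 0.0164 0.0374 0 0 0 0;0 0.0164 0.0374 0 0 0 0;0 0.0164 0.0374 0 0 0 0;0 0.0164 0.0374 0 0 0 0;0 0.0164 0.0374 0 0 0 0;0 0.0164 0.0374 0 0 0 0;0 0.0164 0.0374 0 0 0 0;0 0 0 0 0 0 0;0 0 0 0 0 0 0;0 0 0 0 0 0 0'|grep pos;python3 - <<'E'
from h import *
np.set_printoptions(precision=4,suppress=True)
show();m,p,d=wrist("w18")
for o in nuts(m,p,d,.03,.045): print(*o)
go([.6200,.0842,.031],2.618)
E
```

```text
tool_pos: [0.6189, 0.0832, 0.1451]
tcp [0.6189 0.0832 0.1451] yaw 2.616170908006886 tilt [-0.0043 -0.004 ]
[278.42 161.84] [0.5846 0.1043] [0.5851 0.104 ] 0.03421560831739653 [0.0167 0.0166]
[278.1335 209.014 ] [0.6189 0.0843] [0.6202 0.0837] 0.03886096524917368 [0.0203 0.0207]
turn [-0.0058 -0.0013 -0.0038] then shift [0.0003 0.0023 0.1142]
```

```bash
python3 -m inch '0 0.0003 0.0012 0.03 0 0 0;0 0 0 0.035 0 0 0;0 0 0 0.03 0 0 0;0 0 0 0.019 0 0 0;0 0 0 0 0 0 0;0 0 0 0 0 0 0;-1 0 0 0 0 0 0;-1 0 0 0 0 0 0;-1 0 0 0 0 0 0;-1 0 0 0 0 0 0;-1 0 0 0 0 0 0;-1 0 0 0 0 0 0;-1 0 0 -0.03 0 0 0;-1 0 0 -0.04 0 0 0;-1 0 0 -0.04 0 0 0;-1 0 0 0 0 0 0;-1 0 0 0 0 0 0' 25;python3 -c "
from h import *
show();go([.549,-.356,.14],2.618)"
```

```text
clock: 50.77
tool_pos: [0.6214, 0.0865, 0.1451]
eef_rot: [0.26, 0.966, 0.0, 0.001]
contact_force: [0.0, 0.1, -0.9]
opening: 0.265
finger_force: 25.0
tcp [0.62137146 0.08652208 0.14513121] yaw 2.6160187983738905 tilt [ 0.00297046 -0.00016014]
turn [ 0.0013  0.0027 -0.002 ] then shift [-0.1586 -0.4194  0.0051]
```

```bash
python3 -m inch '-1 -0.0144 -0.0381 0 0 0 0;-1 -0.0144 -0.0381 0 0 0 0;-1 -0.0144 -0.0381 0 0 0 0;-1 -0.0144 -0.0381 0 0 0 0;-1 -0.0144 -0.0381 0 0 0 0;-1 -0.0144 -0.0381 0 0 0 0;-1 -0.0144 -0.0381 0 0 0 0;-1 -0.0144 -0.0381 0 0 0 0;-1 -0.0144 -0.0381 0 0 0 0;-1 -0.0144 -0.0381 0 0 0 0;-1 -0.0144 -0.0381 0 0 0 0;-1 0 0 0 0 0 0;-1 0 0 0 0 0 0;-1 0 0 0 0 0 0';python3 -c "
from h import *
show();go([.549,-.356,.021],2.618)"
```

```text
clock: 51.93
tool_pos: [0.546, -0.3556, 0.142]
eef_rot: [0.26, 0.966, -0.0, -0.002]
contact_force: [0.3, 0.6, -0.9]
opening: 0.264
finger_force: 25.0
tcp [ 0.54603828 -0.35555287  0.14199911] yaw 2.616255261046085 tilt [-0.00361375  0.00027749]
turn [-0.0016 -0.0033 -0.0017] then shift [-0.0028  0.0011  0.121 ]
```

```bash
python3 -m inch '-1 -0.003 0.001 0.035 0 0 0;-1 0 0 0.035 0 0 0;-1 0 0 0.03 0 0 0;-1 0 0 0.02 0 0 0;-1 0 0 0 0 0 0;-1 0 0 0 0 0 0;-0.2 0 0 0 0 0 0;-0.2 0 0 0 0 0 0;-0.2 0 0 0 0 0 0;-0.2 0 0 -0.02 0 0 0;-0.2 0 0 -0.035 0 0 0;-0.2 0 0 -0.035 0 0 0;0 0 0 -0.035 0 0 0;0 0 0 0 0 0 0;0 0 0 0 0 0 0';python3 - <<'E'
from h import *
np.set_printoptions(precision=4,suppress=True)
show();m,p,d=wrist("w19")
for o in nuts(m,p,d,.005,.06): print(*o)
go([.585,.1042,.145],2.618)
E
```

```text
clock: 53.18
tool_pos: [0.5514, -0.3575, 0.1519]
eef_rot: [0.26, 0.966, -0.002, 0.002]
contact_force: [-0.0, -0.4, -1.0]
opening: 0.497
finger_force: 0.0
tcp [ 0.5514 -0.3575  0.1519] yaw 2.6157987676391308 tilt [ 0.0032 -0.0044]
[207.5121  15.8   ] [ 0.4007 -0.3275] [ 0.3967 -0.3302] 0.017477817416380503 [0.0349 0.0351]
[278.8336 199.9076] [ 0.5505 -0.3547] [ 0.5515 -0.3556] 0.02476259703426786 [0.0207 0.0204]
[244.9711 234.7526] [ 0.5647 -0.3999] [ 0.5657 -0.4014] 0.022610847937650523 [0.0186 0.0184]
turn [-0.0032  0.0012 -0.0022] then shift [0.2005 0.4173 0.0047]
```

```bash
python3 -m inch '0 0.0167 0.0348 0 0 0 0;0 0.0167 0.0348 0 0 0 0;0 0.0167 0.0348 0 0 0 0;0 0.0167 0.0348 0 0 0 0;0 0.0167 0.0348 0 0 0 0;0 0.0167 0.0348 0 0 0 0;0 0.0167 0.0348 0 0 0 0;0 0.0167 0.0348 0 0 0 0;0 0.0167 0.0348 0 0 0 0;0 0.0167 0.0348 0 0 0 0;0 0.0167 0.0348 0 0 0 0;0 0.0167 0.0348 0 0 0 0;0 0 0 0 0 0 0;0 0 0 0 0 0 0;0 0 0 0 0 0 0'|grep pos;python3 - <<'E'
from h import *
np.set_printoptions(precision=4,suppress=True)
show();m,p,d=wrist("w20")
for o in nuts(m,p,d,.03,.045): print(*o)
go([.585,.1043,.030],2.618)
E
```

```text
tool_pos: [0.5853, 0.1036, 0.1463]
tcp [0.5853 0.1036 0.1463] yaw 2.616147027526201 tilt [-0.0042 -0.0039]
[277.5462 206.3325] [0.584  0.1049] [0.5846 0.1041] 0.03413000264779031 [0.0162 0.0161]
turn [-0.0057 -0.0013 -0.0036] then shift [0.0013 0.0013 0.1164]
```

```bash
python3 -m inch '0 0.001 0.0005 0.03 0 0 0;0 0 0 0.035 0 0 0;0 0 0 0.03 0 0 0;0 0 0 0.021 0 0 0;0 0 0 0 0 0 0;0 0 0 0 0 0 0;-1 0 0 0 0 0 0;-1 0 0 0 0 0 0;-1 0 0 0 0 0 0;-1 0 0 0 0 0 0;-1 0 0 0 0 0 0;-1 0 0 0 0 0 0;-1 0 0 -0.03 0 0 0;-1 0 0 -0.04 0 0 0;-1 0 0 -0.04 0 0 0;-1 0 0 0 0 0 0;-1 0 0 0 0 0 0' 25;python3 -c "
from h import *
show();go([.537,-.312,.14],2.618)"
```

```text
clock: 55.95
tool_pos: [0.5867, 0.1065, 0.144]
eef_rot: [0.26, 0.966, 0.0, 0.001]
contact_force: [-0.8, 0.1, -0.3]
opening: 0.208
finger_force: 25.0
tcp [0.58669895 0.10648809 0.14396329] yaw 2.615988514354223 tilt [ 0.00275994 -0.00022451]
turn [ 0.0012  0.0025 -0.002 ] then shift [-0.1662 -0.3873  0.004 ]
```

```bash
python3 -m inch '-1 -0.0151 -0.0352 0 0 0 0;-1 -0.0151 -0.0352 0 0 0 0;-1 -0.0151 -0.0352 0 0 0 0;-1 -0.0151 -0.0352 0 0 0 0;-1 -0.0151 -0.0352 0 0 0 0;-1 -0.0151 -0.0352 0 0 0 0;-1 -0.0151 -0.0352 0 0 0 0;-1 -0.0151 -0.0352 0 0 0 0;-1 -0.0151 -0.0352 0 0 0 0;-1 -0.0151 -0.0352 0 0 0 0;-1 -0.0151 -0.0352 0 0 0 0;-1 0 0 0 0 0 0;-1 0 0 0 0 0 0;-1 0 0 0 0 0 0';python3 -c "
from h import *
show();go([.537,-.312,.020],2.618)"
```

```text
clock: 57.12
tool_pos: [0.5342, -0.3117, 0.1412]
eef_rot: [0.26, 0.966, -0.0, -0.002]
contact_force: [0.3, 0.1, -0.5]
opening: 0.207
finger_force: 25.0
tcp [ 0.53418177 -0.31168421  0.14115236] yaw 2.6164242761932526 tilt [-0.00343068  0.00012036]
turn [-0.0016 -0.003  -0.0016] then shift [-0.0026  0.0011  0.1212]
```

```bash
python3 -m inch '-1 -0.003 0.001 0.035 0 0 0;-1 0 0 0.035 0 0 0;-1 0 0 0.03 0 0 0;-1 0 0 0.02 0 0 0;-1 0 0 0 0 0 0;-1 0 0 0 0 0 0;-0.35 0 0 0 0 0 0;-0.35 0 0 0 0 0 0;-0.35 0 0 0 0 0 0;-0.35 0 0 -0.02 0 0 0;-0.35 0 0 -0.035 0 0 0;-0.35 0 0 -0.035 0 0 0;0 0 0 -0.035 0 0 0;0 0 0 -0.04 0 0 0;0 0 0 0 0 0 0;0 0 0 0 0 0 0;0 0 0 0 0 0 0';python3 - <<'E'
from h import *
np.set_printoptions(precision=4,suppress=True)
show();m,p,d=wrist("w21")
for o in nuts(m,p,d,.005,.06): print(*o)
s=get_state();print(s['contact_force'],np.abs(s['qd']).max(),s['clock'])
m=camera_model("top");p,d=snapshot("top")
for uv in [(148.5,224)]: print(depthpt(m,uv,[d[int(uv[1]),int(uv[0])]]))
E
```

```text
clock: 58.53
tool_pos: [0.5375, -0.3135, 0.1877]
eef_rot: [0.26, 0.966, -0.002, -0.001]
contact_force: [-0.7, -0.2, -2.3]
opening: 0.503
finger_force: 0.0
tcp [ 0.5375 -0.3135  0.1877] yaw 2.6158023274834914 tilt [-0.0021 -0.0028]
[540.3868  61.9317] [ 0.5494 -0.0534] [ 0.5471 -0.0473] 0.039248820373188734 [0.0333 0.0376]
[180.2353  71.8685] [ 0.3994 -0.3294] [ 0.3938 -0.3341] 0.01776322190215983 [0.032  0.0317]
[513.1867 119.7733] [ 0.5875 -0.0835] [ 0.5861 -0.0821] 0.025124221348268312 [0.0128 0.0152]
[279.1538 192.1741] [ 0.5383 -0.3113] [ 0.5392 -0.3117] 0.01977669164059845 [0.0165 0.016 ]
[249.7478 222.2588] [ 0.5504 -0.3542] [ 0.5515 -0.3553] 0.024603299747413675 [0.0204 0.0203]
[222.542  245.3969] [ 0.5607 -0.3975] [ 0.5582 -0.3948] 0.017511620918035455 [0.011  0.0153]
[ 0.153  -0.3646  0.3677] 0.020189142872726176 58.5833
[[0.4735 0.3216 0.0687]]
```

All three nuts stand inside the tray; the cock is shut and the button is up. Handing in.

```bash
python3 -c "
from plant import r
print(r.finish_job())"
```

```text
the job is handed in; nothing more can be done
None
```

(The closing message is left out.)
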